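# Put the loose relays away in the parts drawer and lock it

### The arm

A 7-joint arm with a two-finger parallel gripper is mounted at the origin on the work surface. World frame = base frame: x ahead of the robot, y to its left, z up, the work surface at z = 0. Lengths are in m, angles in rad, forces in N, time in s.
With the tool pointing down it reaches from about 0.4 to 0.875 m from the base axis. Payload 4.4 kg.
Tool frame: the origin (TCP) lies midway between the tips of the shut fingers; the grasp point (between the pads) lies 19 mm behind it (manip.tcp_to_grasp is the distance from the TCP to the grasp point, in m); z points along the fingers, y is the line along which they close (so a half turn about z gives the same grasp; the last joint's range is limited). The gripper opens to 85 mm and grips with 20 to 120 N. Pads are 22 mm wide; open, the fingers measure 114 mm over their backs; the gripper's body (76 mm by 85 mm) begins 54 mm behind the grasp point. The pads swing forward as they close: fully open they stand 13 mm farther back than shut.
Start: joints at [1.199, 0.628, 0.038, 1.517, -0.027, 0.996, -0.02], TCP at [0.196, -0.62, 0.231] pointing down, gripper open.
Joint ranges: [-3.06, 3.06], [-0.37, 2.12], [-1.25, 1.32], [0.18, 2.47], [-1.1, 4.24], [0.23, 1.98], [-2.94, 2.94]. Speed limits (rad/s): [2.57, 2.57, 3.14, 3.14, 3.14, 3.14, 3.14].

### API

Orientations are given as a unit quaternion [x, y, z, w].
In Python, from bench import manip gives the robot as it stands.
- The arm moves only by the tool play_rows, never from a script. Its argument "commands" is a list of rows, each an object with "xyz": the shift along the world's x, y, z normalised to -1 to 1, where 1 is 100 cm, a list of three; "turn": the turn, a rotation vector about the world's x, y, z normalised to -1 to 1, where 1 is 180 degrees, a list of three; "claw": the opening, from 0 (shut) to 1 (fully open). In form: [{"xyz": [x, y, z], "turn": [wx, wy, wz], "claw": claw}, ...]. A call has 1 to 5 rows; each row is the pose to reach, as a shift and turn from the pose commanded when the call began, turning the shorter way round; what a row does not reach only later rows make up. A row lasts 1/8 s, in which the tool goes at most 62.5 mm and 10.7 degrees, less where a joint would pass 70% of its speed; a pose out of reach is approached as far as the arm can. A call with a number of a shift or a turn outside -1 to 1 is refused whole. A call with a gripper value outside its range is refused whole. The fingers move at their own pace and stop on an object; "squeeze" is the grip in N (left out, the last holds). Time passes only in rows, so rows that repeat a pose let the fingers close. It gives the time, the measured TCP pose, the force, the opening and the grip force at its end, in the units of the state.
- manip.read_state(): the state, without advancing time (a new reading comes with each control period).
- manip.grab_frame(name): name is "scene" or "top" or "wrist"; returns (picture, depth): 384x512x3 uint8, red, green, blue; 384x512 float32, m along the optical axis (not along the pixel's ray), 0 where there is no reading.
- manip.calibration(name): a dict with "K" (3x3 intrinsics, pixels), "eye" and "rotation" of the camera in the world; the wrist camera has in their place "hand_eye" (4x4, takes a point from camera to tool coordinates, whose origin is the TCP and whose axes are the flange's). Camera axes: x right, y up, looking along -z (the intrinsics and any distortion apply to the point x, -y, -z); pixel columns grow to the right and rows downward; lengths in m; the calibration is good to about 2 mm. A picture is of the moment at which its call begins: read the wrist's pose just before it. calibration takes no time and is no camera call.
- manip.finish_job(): hands the job in; it is judged then, once.
The state is a dict: "time_s": time; "joints": joint angles; "dq": joint speeds; "effort": joint torques, N m; "position": TCP position; "orientation": TCP orientation; "force": force on the tool from outside, world axes, zero at the start; "torque": the same for the moment, N m; "width": finger opening in m; "gripper_force": force on a finger pad.
Only numpy, scipy, OpenCV 4.12 (cv2) and the standard library are available. Lean on these libraries where they do the work, as an engineer would, in place of code of your own. Each camera call takes 0.05 s, during which the arm holds its last target. There are 200 camera calls.

### The job

Put away the loose relays: move the jar that stands in front of the drawer unit onto the black rubber mat, standing upright, then pull the drawer right out to its stop and put every relay lying on the bench into it. After that push the drawer fully shut and turn the thumb-turn on top of the unit to its locked stop; leave everything else on the bench where it is.

Things in the scene. Friction and masses are not known exactly. Their poses are not given: they have to be found in the camera images.
- jar: Squat white-capped jar with a paper label, 60 mm high, about 0.2 kg: glass body 64 mm in diameter up to 30 mm above its foot, tapering to a 52 mm neck, cap 56 mm in diameter over the top 16 mm. It starts standing on the bench close in front of the drawer, in its way. Origin: centre of its underside, z up its axis.
- mat: Square black rubber mat, 110 x 110 mm, 3 mm thick, fixed to the bench. Origin: centre of its underside on the bench (its top is 3 mm higher).
- relay0: Plug-in relay, 38 x 28 x 22 mm (long, wide, high as it lies), 35 g, rigid: grey cover at its +x end, black base with short flat pins at -x. Starts lying on its side on the bench. Origin: centre of its underside as it first lies; x along the 38 mm (-19 to +19, pins included), y across the 28 mm, z up the 22 mm. May be absent (None). Fits in the drawer in any attitude.
- relay1: Plug-in relay, 38 x 28 x 22 mm (long, wide, high as it lies), 35 g, rigid: grey cover at its +x end, black base with short flat pins at -x. Starts lying on its side on the bench. Origin: centre of its underside as it first lies; x along the 38 mm (-19 to +19, pins included), y across the 28 mm, z up the 22 mm. May be absent (None). Fits in the drawer in any attitude.
- relay2: Plug-in relay, 38 x 28 x 22 mm (long, wide, high as it lies), 35 g, rigid: grey cover at its +x end, black base with short flat pins at -x. Starts lying on its side on the bench. Origin: centre of its underside as it first lies; x along the 38 mm (-19 to +19, pins included), y across the 28 mm, z up the 22 mm. May be absent (None). Fits in the drawer in any attitude.
- relay3: Plug-in relay, 38 x 28 x 22 mm (long, wide, high as it lies), 35 g, rigid: grey cover at its +x end, black base with short flat pins at -x. Starts lying on its side on the bench. Origin: centre of its underside as it first lies; x along the 38 mm (-19 to +19, pins included), y across the 28 mm, z up the 22 mm. May be absent (None). Fits in the drawer in any attitude.
- relay4: Plug-in relay, 38 x 28 x 22 mm (long, wide, high as it lies), 35 g, rigid: grey cover at its +x end, black base with short flat pins at -x. Starts lying on its side on the bench. Origin: centre of its underside as it first lies; x along the 38 mm (-19 to +19, pins included), y across the 28 mm, z up the 22 mm. May be absent (None). Fits in the drawer in any attitude.
- cab: Low blue parts-drawer unit fixed to the bench, 200 mm deep (its x), 220 mm wide (its y), 95 mm high, with one wide grey drawer at the top (the two small fronts below are fixed dummies). Its front faces its own -x, towards the middle of the bench, 100 mm from its origin, the centre of its underside.
- cab_drawer0 (a joint): How far the drawer is out, in m: 0 shut, 0.133 fully out against its stop; it slides along the unit's -x with light friction (1 to 2 N) and stays where it is left.
- cab_drawer0_handle (a point): Middle of the drawer's horizontal steel bar handle (bar 110 mm long along the unit's y, 11 mm thick, on stalks 47 mm either side), 35 mm in front of the drawer front and 33 mm below the unit's top (62 mm above the bench); moves with the drawer. A finger passes between bar and front; it can be pinched from above.
- drawer_in (a point): Centre of the drawer's inner floor (43 mm above the bench), axes as the unit's; moves with the drawer. Inside: x -77 to +77 mm, y -89 to +89 mm; side walls 30 mm and front 40 mm above the floor. With the drawer fully out the unit still covers what is beyond x = +50 mm. The unit leaves 40 mm of free height above the floor.
- latch (a joint): Angle (rad) of the thumb-turn lock on top of the unit: 0 unlocked (blade along the unit's y, parallel to the front), growing counter-clockwise seen from above to 1.4 (80 degrees) at its stop = locked (blade nearly square to the front). Starts at 0 to 0.25, stays where left; takes about 0.05 N m.
- latch_grip (a point): On the thumb-turn's axis at the height to grip, 28 mm above the unit's top. Its black upright blade is 44 mm long, 10 mm thick and rises to 34 mm above the top, over a 40 mm wide disc 7 mm high. x of this point: across the blade, y: along it, turning with it.
- strip: Bystander: grey terminal strip, 100 x 16 mm, 18 mm high, lying on the bench among the relays; y along its length; origin: centre of its underside.
- screwdriver: Bystander: screwdriver 180 mm long, lying on the bench; x along it, origin on its underside.
- tape: Bystander: roll of black tape lying flat, 70 mm in diameter, 18 mm high; origin: centre of its underside.
- capacitor: Bystander: standing aluminium capacitor can, 35 mm in diameter, 45 mm high; origin: centre of its underside.
- meter: Bystander: yellow multimeter lying on its back, 75 x 140 mm, 40 mm high with its dial; y along its length; origin: centre of its underside.
Mind the look-alikes: they are no part of the job. What is shaped like the relay0 but yellow is not meant. Leave any orange look-alike of the relay4 alone.

How it is judged:
On the way, in this order (a step that is already met when the one before it is completed fails the run):
1. the jar stands upright on the mat, let go, drawer still in (horizontal distance between jar and mat below 0.035 m and angle between jar's own z axis and vertical below 0.1 rad and height (world z) of jar below 0.009 m and linear speed of jar below 0.03 m/s and contact force between the fingers and jar below 0.3 N and value of joint cab_drawer0 below 0.03 m), for 0.2 s.
2. the drawer is pulled out to its stop (value of joint cab_drawer0 above 0.125 m), for 0.2 s.
3. every relay lies in the pulled-out drawer, let go (x of relay0 in the frame of drawer_in between -0.083 and 0.083 m and y of relay0 in the frame of drawer_in between -0.09 and 0.09 m and z of relay0 in the frame of drawer_in between -0.006 and 0.036 m and linear speed of each of relay0, relay1, relay2, relay3, relay4 below 0.05 m/s and x of relay1 in the frame of drawer_in between -0.083 and 0.083 m and y of relay1 in the frame of drawer_in between -0.09 and 0.09 m and z of relay1 in the frame of drawer_in between -0.006 and 0.036 m and x of relay2 in the frame of drawer_in between -0.083 and 0.083 m and y of relay2 in the frame of drawer_in between -0.09 and 0.09 m and z of relay2 in the frame of drawer_in between -0.006 and 0.036 m and x of relay3 in the frame of drawer_in between -0.083 and 0.083 m and y of relay3 in the frame of drawer_in between -0.09 and 0.09 m and z of relay3 in the frame of drawer_in between -0.006 and 0.036 m and x of relay4 in the frame of drawer_in between -0.083 and 0.083 m and y of relay4 in the frame of drawer_in between -0.09 and 0.09 m and z of relay4 in the frame of drawer_in between -0.006 and 0.036 m and contact force between the fingers and relay0 below 0.3 N and contact force between the fingers and relay1 below 0.3 N and contact force between the fingers and relay2 below 0.3 N and contact force between the fingers and relay3 below 0.3 N and contact force between the fingers and relay4 below 0.3 N and value of joint cab_drawer0 above 0.09 m), for 0.2 s.
4. the drawer is pushed fully shut with the relays in it, still unlocked (x of relay0 in the frame of drawer_in between -0.083 and 0.083 m and y of relay0 in the frame of drawer_in between -0.09 and 0.09 m and z of relay0 in the frame of drawer_in between -0.006 and 0.036 m and linear speed of each of relay0, relay1, relay2, relay3, relay4 below 0.05 m/s and x of relay1 in the frame of drawer_in between -0.083 and 0.083 m and y of relay1 in the frame of drawer_in between -0.09 and 0.09 m and z of relay1 in the frame of drawer_in between -0.006 and 0.036 m and x of relay2 in the frame of drawer_in between -0.083 and 0.083 m and y of relay2 in the frame of drawer_in between -0.09 and 0.09 m and z of relay2 in the frame of drawer_in between -0.006 and 0.036 m and x of relay3 in the frame of drawer_in between -0.083 and 0.083 m and y of relay3 in the frame of drawer_in between -0.09 and 0.09 m and z of relay3 in the frame of drawer_in between -0.006 and 0.036 m and x of relay4 in the frame of drawer_in between -0.083 and 0.083 m and y of relay4 in the frame of drawer_in between -0.09 and 0.09 m and z of relay4 in the frame of drawer_in between -0.006 and 0.036 m and value of joint cab_drawer0 below 0.006 m and value of joint latch below 0.9 rad), for 0.2 s.
5. the thumb-turn is turned to its locked stop (value of joint latch above 1.25 rad and value of joint cab_drawer0 below 0.006 m), for 0.2 s.
At the end, for the whole second after the job is handed in: The jar stands upright on the mat (axis within 35 mm of the mat's centre, tilt under 0.1 rad); every relay present lies at rest inside the drawer; the drawer is shut to within 6 mm; the thumb-turn is past 1.25 rad; all at rest and released (all of step 5 and horizontal distance between jar and mat below 0.035 m and angle between jar's own z axis and vertical below 0.1 rad and height (world z) of jar below 0.009 m and linear speed of jar below 0.03 m/s and x of relay0 in the frame of drawer_in between -0.083 and 0.083 m and y of relay0 in the frame of drawer_in between -0.09 and 0.09 m and z of relay0 in the frame of drawer_in between -0.006 and 0.036 m and linear speed of each of relay0, relay1, relay2, relay3, relay4 below 0.05 m/s and x of relay1 in the frame of drawer_in between -0.083 and 0.083 m and y of relay1 in the frame of drawer_in between -0.09 and 0.09 m and z of relay1 in the frame of drawer_in between -0.006 and 0.036 m and x of relay2 in the frame of drawer_in between -0.083 and 0.083 m and y of relay2 in the frame of drawer_in between -0.09 and 0.09 m and z of relay2 in the frame of drawer_in between -0.006 and 0.036 m and x of relay3 in the frame of drawer_in between -0.083 and 0.083 m and y of relay3 in the frame of drawer_in between -0.09 and 0.09 m and z of relay3 in the frame of drawer_in between -0.006 and 0.036 m and x of relay4 in the frame of drawer_in between -0.083 and 0.083 m and y of relay4 in the frame of drawer_in between -0.09 and 0.09 m and z of relay4 in the frame of drawer_in between -0.006 and 0.036 m); the robot touches nothing.
It fails at once if the terminal strip is shifted more than 50 mm (distance of strip from where it was at the start of the episode above 0.05 m).
It fails at once if the screwdriver is shifted more than 50 mm (distance of screwdriver from where it was at the start of the episode above 0.05 m).
It fails at once if the tape roll is shifted more than 50 mm (distance of tape from where it was at the start of the episode above 0.05 m).
It fails at once if the capacitor is shifted more than 50 mm (distance of capacitor from where it was at the start of the episode above 0.05 m).
It fails at once if the multimeter is shifted more than 50 mm (distance of meter from where it was at the start of the episode above 0.05 m).
Of relay0, relay1, relay2, relay3, relay4 only 3 to 5 are there at a start; the rules pass over those that are not, and their reading is None.
At some moment in a run one of jar, relay0, relay1, relay2, relay3, relay4 may be knocked a few centimetres aside while the robot is not near it.
Once in a run the grip may slacken for a moment while it holds something.
It also fails if it takes over 210 s, if anything falls off the work surface, if the arm or the gripper's body presses on something with over 40 N, if the wrist force passes 120 N, or if a joint passes its speed limit or range.

## Working session

There is one attempt and no reset: what is moved stays moved. The work goes in short steps, Python scripts to look and compute and a tool call to move; the robot and the scene stay as the last step left them, time stands still between calls to the robot, and variables do not carry over. Pictures are saved under pics/ and viewed, at most 14 in all, crops included, and the job is handed in when it is done.

Besides the shell and the picture viewer there is one more tool, called after ">>>" in YAML: its name, and indented under it one key for each argument. play_rows: Moves the arm, as the interface text tells. Scaled input: -1 to 1 covers 100 cm each way for a shift and 180 degrees each way for a turn. Its arguments: {"type":"object","properties":{"commands":{"type":"array"},"squeeze":{"type":"number"}},"required":["commands"]}

```bash
ls; mkdir -p pics
cat > h.py <<'E'
import numpy as np, cv2
from bench import manip
from scipy.spatial.transform import Rotation as R
def snap(n):
    s=manip.read_state(); im,d=manip.grab_frame(n); c=manip.calibration(n); K=np.array(c["K"])
    if n=="wrist":
        T=np.eye(4);T[:3,:3]=R.from_quat(s["orientation"]).as_matrix();T[:3,3]=s["position"]
        M=T@np.array(c["hand_eye"])
    else:
        M=np.eye(4);r=np.array(c["rotation"]);M[:3,:3]=r if r.shape==(3,3) else R.from_quat(r).as_matrix();M[:3,3]=c["eye"]
    v,u=np.mgrid[:384,:512]
    D=np.array(c.get("dist",c.get("distortion",np.zeros(5))),float)
    p=cv2.undistortPoints(np.stack([u,v],-1).reshape(-1,1,2).astype(np.float32),K,D).reshape(384,512,2)
    P=np.stack([p[...,0]*d,-p[...,1]*d,-d],-1)@M[:3,:3].T+M[:3,3]
    P[d==0]=np.nan
    return im,d,P,M
def save(n,im,s=1.0): cv2.imwrite("pics/"+n,cv2.resize(im[...,::-1],None,fx=s,fy=s,interpolation=cv2.INTER_CUBIC))
E
python3 - <<'E'
from h import *
for n in("scene","top","wrist"):
    c=manip.calibration(n);print(n,{k:np.round(np.array(v),3).tolist() for k,v in c.items()})
im,d,P,M=snap("top");save("top0.png",im,1.5);np.save("top0P.npy",P);np.save("top0i.npy",im)
im,d,P,M=snap("scene");save("scene0.png",im,1.5);np.save("sc0P.npy",P);np.save("sc0i.npy",im)
print(manip.read_state(),manip.tcp_to_grasp)
E
```

```text
pics
scene {'K': [[362.337, 0.0, 258.093], [0.0, 362.337, 192.71], [0.0, 0.0, 1.0]], 'eye': [1.012, 0.243, 0.813], 'rotation': [0.16, 0.239, 0.786, 0.547]}
top {'K': [[395.356, 0.0, 260.126], [0.0, 395.356, 192.021], [0.0, 0.0, 1.0]], 'eye': [0.403, 0.038, 1.216], 'rotation': [-0.053, 0.053, 0.708, -0.702]}
wrist {'K': [[312.381, 0.0, 250.388], [0.0, 312.381, 192.4], [0.0, 0.0, 1.0]], 'hand_eye': [[0.0, 0.955, 0.295, 0.077], [1.0, -0.0, 0.0, 0.001], [0.0, 0.295, -0.955, -0.141], [0.0, 0.0, 0.0, 1.0]]}
{'time_s': 0.1, 'joints': array([ 1.19916815,  0.6292474 ,  0.03846793,  1.51827176, -0.02701677,
        0.99632756, -0.01995476]), 'dq': array([-1.48418469e-03, -2.73893545e-03, -5.96942723e-04, -3.73962023e-03,
        2.02348744e-04,  1.82821923e-05,  8.58511351e-04]), 'effort': array([ 3.59370257e-03, -5.64533830e+01,  1.23081062e+00, -1.93972260e+01,
        1.13515250e-02,  5.40580106e-03, -3.31673027e-05]), 'position': array([ 0.19555261, -0.61928736,  0.23048432]), 'orientation': array([ 9.88329716e-01,  1.52327345e-01, -1.40589948e-04, -8.56312100e-04]), 'force': array([0.08886947, 0.47831736, 0.01723866]), 'torque': array([-0.0201297 ,  0.03619293,  0.00205423]), 'gripper_force': 0.0, 'width': 0.08575423937566293} 0.0187
```

View pics/top0.png

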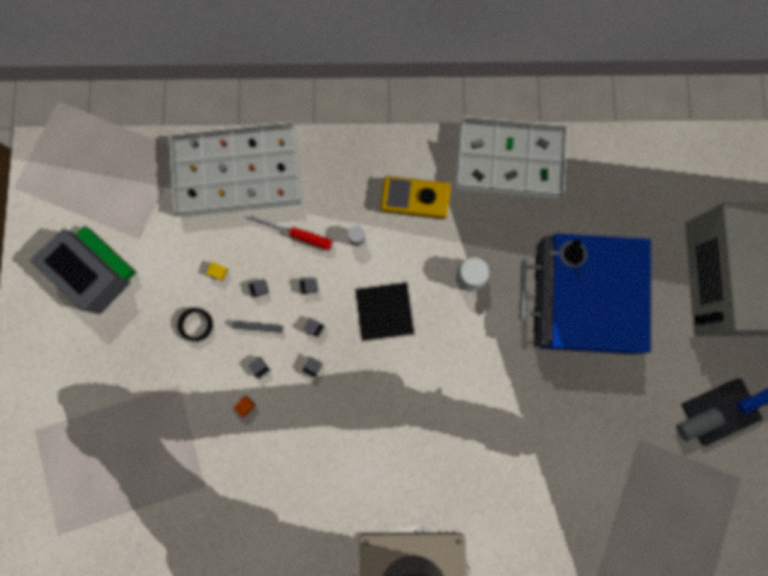

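View pics/scene0.png

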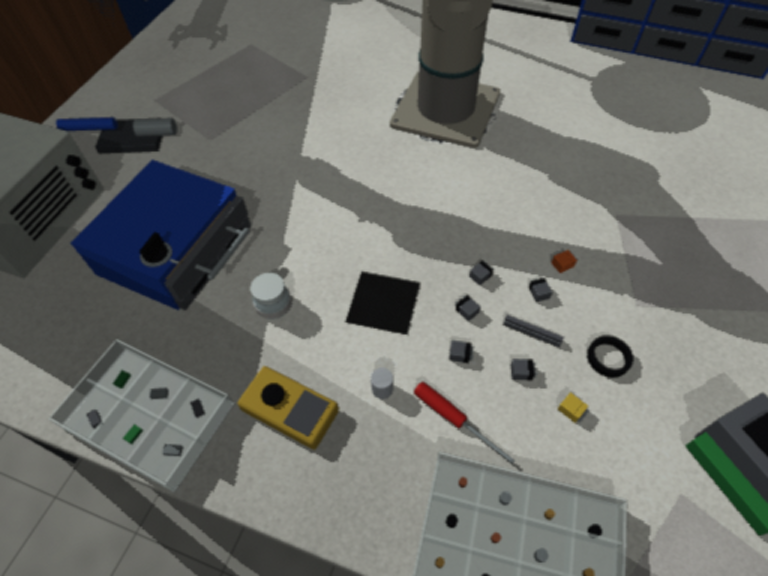

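The top view shows the jar at (474,273), mat (385,311), the unit with its drawer facing left (front edge near 540), latch (573,254), and five grey/black relays at (259,287), (309,285), (314,327), (259,367), (312,367). The yellow (217,271) and orange (245,406) parts are decoys. The scene view agrees.

```bash
cat > m.py <<'E'
from h import *
def objs(P,im,ref,zmin=0.008,rad=0.03):
    out=[]
    for (x,y) in ref:
        m=(np.hypot(P[...,0]-x,P[...,1]-y)<rad)&(P[...,2]>zmin)
        out.append(P[m])
    return out
def rect(Q,dark=None):
    (c,s,a)=cv2.minAreaRect((Q[:,:2]*1000).astype(np.float32)); return np.round(c,1),np.round(s,1),round(a,1)
E
python3 - <<'E'
from m import *
Pt,it=np.load("top0P.npy"),np.load("top0i.npy");Ps,i_s=np.load("sc0P.npy"),np.load("sc0i.npy")
def at(P,u,v): return P[int(v/1.5),int(u/1.5)]
px=dict(jar=(474,273),mat=(385,311),r0=(259,287),r1=(309,285),r2=(314,327),r3=(259,367),r4=(312,367),cap=(356,235),strip=(256,326),yel=(217,271),latch=(573,254))
pos={k:at(Pt,*v) for k,v in px.items()}
for k,p in pos.items():
    print(k,p.round(4))
    if k[0]=='r' or k in('jar','strip'):
        for nm,P,im in(("t",Pt,it),("s",Ps,i_s)):
            Q=objs(P,im,[p[:2]],0.014 if k!='jar' else 0.052,0.03 if k!='jar' else .05)[0]
            if len(Q)>4: print("  ",nm,len(Q),rect(Q),"z",np.percentile(Q[:,2],[10,50,90]).round(4),"c",Q[:,:2].mean(0).round(4))
# mat by colour
for nm,P,im in(("t",Pt,it),("s",Ps,i_s)):
    m=(im.max(-1)<45)&(np.hypot(P[...,0]-pos['mat'][0],P[...,1]-pos['mat'][1])<.09)&(P[...,2]<.012); print("mat",nm,rect(P[m]),np.median(P[m][:,2]))
    m=(P[...,2]>.085)&(P[...,2]<.1)&(np.hypot(P[...,0]-.44,P[...,1]+.37)<.2);print("cab",nm,rect(P[m]),np.median(P[m][:,2]))
    m=(P[...,2]>.118)&(P[...,2]<.14)&(np.hypot(P[...,0]-pos['latch'][0],P[...,1]-pos['latch'][1])<.04);print("latch",nm,m.sum(),rect(P[m]),P[m].mean(0).round(4))
    bench=P[(np.abs(P[...,0]-.45)<.1)&(np.abs(P[...,1]-.1)<.3)&(np.abs(P[...,2])<.012)];print("bench z",np.median(bench[:,2]))
E
```

```text
jar [ 0.6056 -0.1286  0.0592]
   t 281 (array([ 608.8, -128.8]), array([55.5, 53.8]), 0.3) z [0.0567 0.0598 0.0625] c [ 0.6081 -0.1292]
   s 354 (array([ 610.8, -127.6]), array([56.4, 52.8]), 27.4) z [0.0582 0.0605 0.0623] c [ 0.6122 -0.1269]
mat [ 0.5394  0.0508 -0.0012]
r0 [0.588  0.3061 0.0251]
   t 109 (array([585.4, 309.1]), array([30.1, 37.7]), 20.3) z [0.0178 0.0215 0.0248] c [0.5857 0.3072]
   s 183 (array([586.9, 310.1]), array([29.1, 38.5]), 19.3) z [0.0177 0.022  0.0239] c [0.5886 0.3085]
r1 [0.591  0.2034 0.019 ]
   t 107 (array([589.3, 206. ]), array([28.1, 36.6]), 11.8) z [0.0184 0.0224 0.0246] c [0.589 0.205]
   s 167 (array([590.9, 207.2]), array([29.5, 37.2]), 11.8) z [0.0173 0.022  0.0239] c [0.5929 0.2064]
r2 [0.5049 0.1932 0.0203]
   t 108 (array([504.1, 191.6]), array([36.3, 27. ]), 63.0) z [0.018  0.0217 0.0253] c [0.5043 0.1922]
   s 151 (array([505.4, 192.5]), array([38.2, 30. ]), 58.1) z [0.0178 0.0222 0.0242] c [0.5081 0.1939]
r3 [0.4278 0.3026 0.0239]
   t 114 (array([423. , 301.6]), array([37.4, 28. ]), 33.8) z [0.0177 0.0222 0.0254] c [0.4242 0.3015]
   s
[... 511 characters left out ...]
, 312.2]), array([58.9, 15.7]), 87.5) z [0.0146 0.0177 0.0201] c [0.5102 0.3128]
yel [0.6238 0.3941 0.02  ]
latch [ 0.6317 -0.3093  0.1144]
mat t (array([538.3,  51.6]), array([101.7, 102.5]), 7.5) 0.0030955102345777696
cab t (array([ 545.8, -358.6]), array([204.3, 190. ]), 85.8) 0.0947709087718338
latch t 70 (array([ 633.5, -315. ]), array([11.2, 42.8]), 89.2) [ 0.6328 -0.314   0.1269]
bench z 0.000266511677632586
mat s (array([539.9,  50.1]), array([107.9, 106.5]), 7.0) 0.0036466230677292266
cab s (array([ 545.5, -356.6]), array([204.5, 190.1]), 85.8) 0.09568483465516942
latch s 112 (array([ 636.8, -313.5]), array([11.2, 43.6]), 89.2) [ 0.6378 -0.3119  0.1266]
bench z 0.0009027603779312998
```

>>> play_rows:
  commands:
    - {"xyz":[0.0,0.04,0.05],"turn":[0,0,0.05],"claw":1}
    - {"xyz":[0.05,0.08,0.05],"turn":[0,0,0.1],"claw":1}
    - {"xyz":[0.1,0.12,0.05],"turn":[0,0,0.15],"claw":1}
    - {"xyz":[0.14,0.165,0.05],"turn":[0,0,0.2],"claw":1}
    - {"xyz":[0.18,0.21,0.05],"turn":[0,0,0.25],"claw":1}
  squeeze: 40

```text
time_s: 0.72
position: [0.3768, -0.4081, 0.2811]
orientation: [0.853, 0.521, 0.0, -0.0]
force: [1.0, -0.4, 0.0]
width: 0.085
gripper_force: 0.0
```

>>> play_rows:
  commands:
    - {"xyz":[0.04,0.05,0],"turn":[0,0,0.04],"claw":1}
    - {"xyz":[0.08,0.1,0],"turn":[0,0,0.08],"claw":1}
    - {"xyz":[0.12,0.15,0],"turn":[0,0,0.08],"claw":1}
    - {"xyz":[0.16,0.2,-0.02],"turn":[0,0,0.08],"claw":1}
    - {"xyz":[0.2,0.24,-0.04],"turn":[0,0,0.08],"claw":1}

```text
time_s: 1.35
position: [0.5725, -0.1726, 0.2431]
orientation: [0.783, 0.622, 0.0, 0.0]
force: [-0.8, -0.5, -0.1]
width: 0.0852
gripper_force: 0.0
```

>>> play_rows:
  commands:
    - {"xyz":[0.034,0.042,-0.04],"turn":[0,0,0],"claw":1}
    - {"xyz":[0.034,0.042,-0.04],"turn":[0,0,0],"claw":1}
    - {"xyz":[0.034,0.042,-0.04],"turn":[0,0,0],"claw":1}

```text
time_s: 1.72
position: [0.6049, -0.1325, 0.2028]
orientation: [0.783, 0.622, -0.001, -0.0]
force: [-0.4, -0.8, 0.5]
width: 0.0848
gripper_force: 0.0
```

Run:
```python
from m import *
s=manip.read_state();print(s["time_s"],s["position"].round(4),s["orientation"].round(4),s["joints"].round(3),s["force"].round(2))
im,d,P,M=snap("wrist");save("w1.png",im,1.5)
for z in(.045,.05,.055):
    Q=objs(P,im,[(.61,-.128)],z,.05)[0];print(len(Q),rect(Q),np.median(Q[:,2]),cv2.minEnclosingCircle((Q[:,:2]*1000).astype(np.float32)))
im,d,P,M=snap("top")
Q=objs(P,im,[(.61,-.128)],.05,.05)[0];print("top",len(Q))
```

```text
1.725 [ 0.6049 -0.1325  0.2028] [ 7.829e-01  6.221e-01 -8.000e-04 -4.000e-04] [ 0.339  0.626 -0.277  1.632  0.204  0.914 -0.241] [-0.36 -0.79  0.49]
23833 (array([ 610.8, -129.3]), array([55.5, 98.1]), 88.0) 0.2773354796802867 ((610.0590209960938, -127.82775115966797), 49.99514389038086)
23804 (array([ 610.8, -129.3]), array([55.5, 98.1]), 88.0) 0.2773725668200514 ((610.0590209960938, -127.82775115966797), 49.99514389038086)
23767 (array([ 610.7, -129.3]), array([98.2, 55.4]), 0.2) 0.2774006527785029 ((610.0590209960938, -127.82775115966797), 49.99514389038086)
top 2924
```

View pics/w1.png

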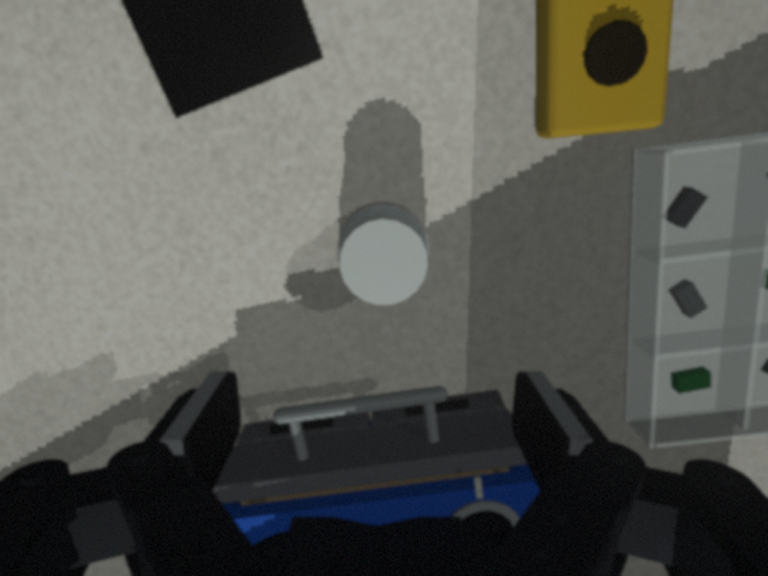

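The wrist view shows the jar cap at (384,262), centred between the fingers, with the handle bar at (360,405) and the mat at upper left.

Run:
```python
from m import *
im,d,P,M=snap("wrist")
Z=P[...,2];m=(np.hypot(P[...,0]-.61,P[...,1]+.128)<.06)&(Z>.052)&(Z<.07)
Q=P[m];print(m.sum(),rect(Q),np.median(Q[:,2]),cv2.minEnclosingCircle((Q[:,:2]*1000).astype(np.float32)))
m=(np.abs(P[...,0]-.58)<.15)&(np.abs(P[...,1]+.22)<.06)&(Z>.055)&(Z<.075)
Q=P[m];Q=Q[Q[:,1]<-.18];print("handle",rect(Q),np.median(Q,0).round(4))
m=(np.abs(P[...,0]-.58)<.16)&(np.abs(P[...,1]+.28)<.08)&(Z>.088)&(Z<.102);print("top",rect(P[m]),P[m][:,1].max())
```

```text
2705 (array([ 611.5, -129.3]), array([55.2, 55.7]), 31.0) 0.058290974816531005 ((611.4466552734375, -129.44708251953125), 28.175426483154297)
handle (array([ 569.5, -241.5]), array([204.4,  62.9]), 3.9) [ 0.5726 -0.2528  0.0646]
top (array([ 575. , -283.4]), array([ 42.3, 205.9]), 82.9) -0.2673891487326188
```

>>> play_rows:
  commands:
    - {"xyz":[0.001,-0.001,-0.04],"turn":[0,0,0],"claw":1}
    - {"xyz":[0.001,-0.001,-0.07],"turn":[0,0,0],"claw":1}
    - {"xyz":[0.001,-0.001,-0.1],"turn":[0,0,0],"claw":1}
    - {"xyz":[0.001,-0.001,-0.1],"turn":[0,0,0],"claw":1}
    - {"xyz":[0.001,-0.001,-0.1],"turn":[0,0,0],"claw":1}

```text
time_s: 2.5
position: [0.6073, -0.1342, 0.105]
orientation: [0.783, 0.621, 0.001, 0.001]
force: [-0.4, 0.8, -0.1]
width: 0.0852
gripper_force: 0.0
```

>>> play_rows:
  commands:
    - {"xyz":[0.004,0.005,-0.03],"turn":[0,0,0],"claw":1}
    - {"xyz":[0.004,0.005,-0.055],"turn":[0,0,0],"claw":1}
    - {"xyz":[0.004,0.005,-0.077],"turn":[0,0,0],"claw":1}
    - {"xyz":[0.004,0.005,-0.077],"turn":[0,0,0],"claw":1}

```text
time_s: 3.0
position: [0.6103, -0.1285, 0.0267]
orientation: [0.783, 0.622, -0.0, -0.0]
force: [0.1, 0.2, -0.0]
width: 0.0853
gripper_force: 0.0
```

>>> play_rows:
  commands:
    - {"xyz":[0,0,0],"turn":[0,0,0],"claw":0.3}
    - {"xyz":[0,0,0],"turn":[0,0,0],"claw":0.3}
    - {"xyz":[0,0,0],"turn":[0,0,0],"claw":0.3}
    - {"xyz":[0,0,0],"turn":[0,0,0],"claw":0.3}

```text
time_s: 3.5
position: [0.6107, -0.1283, 0.0287]
orientation: [0.783, 0.622, 0.0, 0.0]
force: [-2.5, 0.2, 7.9]
width: 0.0556
gripper_force: 43.7
```

>>> play_rows:
  commands:
    - {"xyz":[0,0,0.025],"turn":[0,0,0],"claw":0.3}
    - {"xyz":[0,0,0.05],"turn":[0,0,0],"claw":0.3}
    - {"xyz":[0,0.04,0.06],"turn":[0,0,0],"claw":0.3}
    - {"xyz":[-0.03,0.08,0.06],"turn":[0,0,0],"claw":0.3}
    - {"xyz":[-0.06,0.13,0.06],"turn":[0,0,0],"claw":0.3}
  squeeze: 50

```text
time_s: 4.12
position: [0.5504, 0.0021, 0.0875]
orientation: [0.784, 0.621, 0.001, 0.001]
force: [1.1, 1.8, -2.5]
width: 0.0552
gripper_force: 55.2
```

>>> play_rows:
  commands:
    - {"xyz":[-0.012,0.05,0],"turn":[0,0,0],"claw":0.3}
    - {"xyz":[-0.012,0.05,0],"turn":[0,0,0],"claw":0.3}
    - {"xyz":[-0.012,0.05,0],"turn":[0,0,0],"claw":0.3}

```text
time_s: 4.5
position: [0.539, 0.0516, 0.0872]
orientation: [0.783, 0.622, 0.0, 0.001]
force: [0.1, -0.5, -2.2]
width: 0.0552
gripper_force: 55.1
```

```bash
cat > rel.py <<'E'
from m import *
import sys
# find dark/grey boxes on the bench in the top and scene views
def find(n):
    im,d,P,M=snap(n); Z=P[...,2]
    m=((Z>.013)&(Z<.035)&(P[...,1]>.0)&(P[...,1]<.5)&(P[...,0]>.33)&(P[...,0]<.68)).astype(np.uint8)
    k,l,st,c=cv2.connectedComponentsWithStats(m)
    o=[]
    for i in range(1,k):
        if st[i,4]<40: continue
        Q=P[l==i]; o.append((rect(Q),st[i,4],im[l==i].mean(0).round(0)))
    return o,im,P
if __name__=="__main__":
    for n in sys.argv[1:]:
        print(n)
        for r in find(n)[0]: print(r)
    s=manip.read_state();print(s["time_s"],s["position"].round(4),s["width"],s["gripper_force"])
E
python3 rel.py top scene
```

```text
top
((array([672.9, 182.8]), array([49.5, 14.2]), 88.7), np.int32(56), array([132.,  32.,  27.]))
((array([622.8, 395. ]), array([39.3, 27.8]), 66.6), np.int32(110), array([112.,  91.,  15.]))
((array([585.5, 309.4]), array([28.2, 38.6]), 16.7), np.int32(111), array([48., 47., 48.]))
((array([589.2, 206.6]), array([27.4, 37.5]), 6.4), np.int32(110), array([58., 57., 58.]))
((array([513.6, 435. ]), array([68.5, 68.1]), 66.1), np.int32(196), array([50., 48., 45.]))
((array([504. , 191.4]), array([36.2, 26.9]), 63.1), np.int32(107), array([75., 73., 74.]))
((array([507.5, 308.5]), array([99.8, 15.2]), 83.4), np.int32(134), array([87., 86., 88.]))
((array([423.2, 301.4]), array([35.8, 28.2]), 36.2), np.int32(115), array([75., 74., 75.]))
((array([422.9, 196.5]), array([28.7, 37.4]), 62.0), np.int32(114), array([81., 80., 80.]))
((array([347.5, 330.9]), array([28.3, 35.8]), 47.9), np.int32(114), array([181.,  81.,  18.]))
scene
((array([350.8, 331.4]), array([30.2, 33.7]), 47.5), np.int32(130), array([148.,  76.,  40.]))
((array([424.8, 196.7]), array([29.5, 39.8]), 62.0), np.int32(137), array([61., 63., 65.]))
((array([424.7, 301.8]), array([39. , 28.4]), 36.0), np.int32(145), array([64., 66., 67.]))
((array([505. , 192.2]), array([38.7, 30.1]), 61.5), np.int32(150), array([57., 59., 61.]))
((array([509.9, 309.1]), array([99.5, 14.8]), 83.9), np.int32(193), array([75., 77., 79.]))
((array([514.3, 436.2]), array([69.4, 69.2]), 6.7), np.int32(312), array([30., 31., 31.]))
((array([591.9, 207.3]), array([28.3, 37.1]), 12.8), np.int32(170), array([45., 46., 48.]))
((array([586.6, 310.4]), array([29.2, 39.1]), 20.7), np.int32(187), array([43., 45., 45.]))
((array([673.9, 180. ]), array([39. , 13.2]), 85.6), np.int32(50), array([123.,  54.,  50.]))
((array([625.5, 396.6]), array([37.2, 28.1]), 65.0), np.int32(202), array([97., 85., 35.]))
4.6 [0.5391 0.0502 0.0868] 0.05550097862150451 55.14650534663815
```

>>> play_rows:
  commands:
    - {"xyz":[0,0,-0.025],"turn":[0,0,0],"claw":0.3}
    - {"xyz":[0,0,-0.045],"turn":[0,0,0],"claw":0.3}
    - {"xyz":[0,0,-0.054],"turn":[0,0,0],"claw":0.3}
    - {"xyz":[0,0,-0.055],"turn":[0,0,0],"claw":0.3}
    - {"xyz":[0,0,-0.055],"turn":[0,0,0],"claw":0.3}

```text
time_s: 5.22
position: [0.5386, 0.0506, 0.0318]
orientation: [0.784, 0.621, -0.0, 0.0]
force: [-0.9, -1.7, 0.1]
width: 0.0552
gripper_force: 56.6
```

>>> play_rows:
  commands:
    - {"xyz":[0,0,0],"turn":[0,0,0],"claw":1}
    - {"xyz":[0,0,0],"turn":[0,0,0],"claw":1}
    - {"xyz":[0,0,0],"turn":[0,0,0],"claw":1}
    - {"xyz":[0,0,0],"turn":[0,0,0],"claw":1}

```text
time_s: 5.72
position: [0.5386, 0.0519, 0.0315]
orientation: [0.783, 0.622, 0.0, 0.0]
force: [-0.1, -0.1, 0.1]
width: 0.0853
gripper_force: 0.0
```

>>> play_rows:
  commands:
    - {"xyz":[0,0,0.04],"turn":[0,0,0],"claw":1}
    - {"xyz":[0,0,0.09],"turn":[0,0,0],"claw":1}
    - {"xyz":[0,0,0.13],"turn":[0,0,0],"claw":1}
    - {"xyz":[0,-0.05,0.15],"turn":[0,0,0.05],"claw":1}
    - {"xyz":[0,-0.1,0.15],"turn":[0,0,0.1],"claw":1}

```text
time_s: 6.35
position: [0.54, -0.0486, 0.1835]
orientation: [0.673, 0.739, 0.001, 0.002]
force: [1.0, -1.1, -0.8]
width: 0.0855
gripper_force: 0.0
```

Run:
```python
from m import *
s=manip.read_state();print(s["time_s"],s["position"].round(4),s["orientation"].round(4))
for n in("wrist","scene"):
    im,d,P,M=snap(n);Z=P[...,2];save("j_%s.png"%n,im,1)
    m=(np.hypot(P[...,0]-.54,P[...,1]-.05)<.07)&(Z>.05)&(Z<.075)
    if m.sum()>20:
        Q=P[m];print(n,m.sum(),rect(Q),np.median(Q[:,2]))
im,d,P,M=snap("scene");Z=P[...,2]
m=(P[...,0]>.4)&(P[...,0]<.72)&(P[...,1]<-.17)&(P[...,1]>-.26)&(Z>.052)&(Z<.075)
print("handle",rect(P[m]),np.median(P[m],0).round(4),P[m].mean(0))
```

```text
6.35 [ 0.54   -0.0486  0.1835] [0.6733 0.7393 0.0014 0.0019]
wrist 4237 (array([540.2,  49.2]), array([55.2, 55.6]), 4.8) 0.06136225346001223
scene 379 (array([539.2,  49.9]), array([56.4, 54.2]), 5.6) 0.06327374836943833
handle (array([ 548.4, -235.6]), array([ 44.2, 165.2]), 86.4) [ 0.5589 -0.2499  0.0659] [ 0.55749474 -0.24016963  0.06498436]
```

>>> play_rows:
  commands:
    - {"xyz":[0,-0.04,0.03],"turn":[0,0,-0.05],"claw":1}
    - {"xyz":[0,-0.08,0.06],"turn":[0,0,-0.1],"claw":1}
    - {"xyz":[0,-0.12,0.08],"turn":[0,0,-0.15],"claw":1}
    - {"xyz":[0,-0.16,0.08],"turn":[0,0,-0.2],"claw":1}
    - {"xyz":[0,-0.17,0.08],"turn":[0,0,-0.25],"claw":1}

```text
time_s: 7.12
position: [0.5383, -0.2204, 0.2614]
orientation: [0.908, 0.418, -0.0, 0.001]
force: [-0.9, 1.1, -0.4]
width: 0.085
gripper_force: 0.0
```

>>> play_rows:
  commands:
    - {"xyz":[0,0,0],"turn":[0,0,-0.05],"claw":1}
    - {"xyz":[0,0,0],"turn":[0,0,-0.1],"claw":1}
    - {"xyz":[0,0,0],"turn":[0,0,-0.15],"claw":1}
    - {"xyz":[0,0,0],"turn":[0,0,-0.2],"claw":1}
    - {"xyz":[0,0,0],"turn":[0,0,-0.28],"claw":1}

```text
time_s: 7.75
position: [0.5389, -0.2163, 0.2611]
orientation: [1.0, 0.025, -0.0, -0.001]
force: [-0.4, 0.4, 0.5]
width: 0.085
gripper_force: 0.0
```

>>> play_rows:
  commands:
    - {"xyz":[0,0,0],"turn":[0,0,0],"claw":1}
    - {"xyz":[0,0,0],"turn":[0,0,0],"claw":1}
    - {"xyz":[0,0,0],"turn":[0,0,0],"claw":1}

```text
time_s: 8.12
position: [0.5386, -0.2179, 0.2613]
orientation: [1.0, 0.029, 0.0, -0.0]
force: [0.1, -0.0, -0.0]
width: 0.0855
gripper_force: 0.0
```

```bash
cat > cab.py <<'E'
from m import *
s=manip.read_state();print(s["time_s"],s["position"].round(4),s["orientation"].round(4))
im,d,P,M=snap("wrist");save("c1.png",im,1.5);np.save("c1P.npy",P);np.save("c1i.npy",im)
Z=P[...,2];blue=(im[...,2].astype(int)-im[...,0]>50)&(Z>.085)&(Z<.105)&(P[...,1]<-.2)
print("blue",blue.sum(),rect(P[blue]))
for nm in("top","scene"):
    im,d,P,M=snap(nm);Z=P[...,2]
    b=(im[...,2].astype(int)-im[...,0]>40)&(Z>.088)&(Z<.102)&(P[...,1]<-.2)&(P[...,1]>-.55)&(P[...,0]<.75)&(P[...,0]>.3);print(nm,b.sum(),rect(P[b]))
E
python3 cab.py
```

```text
8.125 [ 0.5386 -0.2179  0.2613] [ 9.996e-01  2.870e-02  0.000e+00 -1.000e-04]
blue 36670 (array([ 562.5, -367.4]), array([186.1, 219.5]), 85.8)
top 737 (array([ 564.8, -306.2]), array([ 64.1, 220.1]), 85.6)
scene 4200 (array([ 562.7, -366.3]), array([187.8, 220.4]), 86.1)
```

View pics/c1.png

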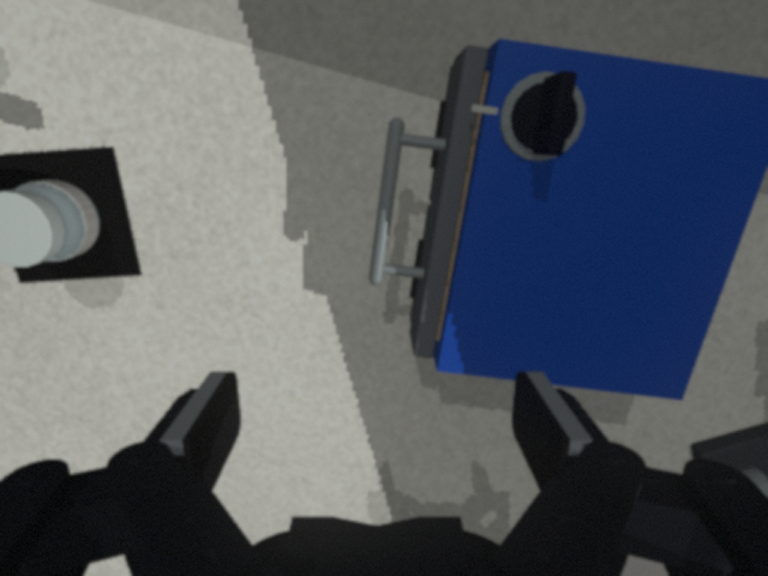

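The wrist view shows the handle bar from (395,125) to (376,280), the drawer front at about (460,200) and the thumb-turn at (545,115). The jar is upright on the mat at left.

Run:
```python
from m import *
P=np.load("c1P.npy");Z=P[...,2]
v,u=np.mgrid[:384,:512]
m=(u>240)&(u<275)&(v>75)&(v<195)&(Z>.053)&(Z<.075);print("bar",m.sum(),rect(P[m]),np.median(P[m],0).round(4))
m=(u>320)&(u<400)&(v>40)&(v<115)&(Z>.117)&(Z<.14);print("blade",m.sum(),rect(P[m]),np.median(P[m][:,2]))
m=(u>320)&(u<400)&(v>40)&(v<115)&(Z>.0985)&(Z<.108);print("disc",m.sum(),rect(P[m]),np.median(P[m][:,2]))
```

```text
bar 1307 (array([ 574.2, -226.3]), array([118.1,  31.5]), 3.6) [ 0.5744 -0.2238  0.0647]
blade 856 (array([ 636.7, -314.7]), array([10.8, 44. ]), 89.1) 0.12671504878491507
disc 801 (array([ 635.9, -314. ]), array([39., 39.]), 59.3) 0.10047653546377311
```

>>> play_rows:
  commands:
    - {"xyz":[0.034,-0.008,-0.03],"turn":[0,0,-0.042],"claw":0.3}
    - {"xyz":[0.034,-0.008,-0.07],"turn":[0,0,-0.042],"claw":0.3}
    - {"xyz":[0.034,-0.008,-0.12],"turn":[0,0,-0.042],"claw":0.3}
    - {"xyz":[0.034,-0.008,-0.14],"turn":[0,0,-0.042],"claw":0.3}
    - {"xyz":[0.034,-0.008,-0.14],"turn":[0,0,-0.042],"claw":0.3}

```text
time_s: 8.9
position: [0.5712, -0.2258, 0.1197]
orientation: [0.999, -0.038, -0.002, -0.001]
force: [0.7, 0.4, -0.3]
width: 0.0257
gripper_force: 0.0
```

>>> play_rows:
  commands:
    - {"xyz":[0,0,0],"turn":[0,0,0],"claw":0.3}
    - {"xyz":[0,0,0],"turn":[0,0,0],"claw":0.3}

```text
time_s: 9.15
position: [0.5734, -0.2266, 0.1229]
orientation: [0.999, -0.038, 0.001, 0.0]
force: [0.4, -0.0, -0.7]
width: 0.0257
gripper_force: 0.0
```

>>> play_rows:
  commands:
    - {"xyz":[0,0.001,-0.02],"turn":[0,0,0],"claw":0.3}
    - {"xyz":[0,0.001,-0.04],"turn":[0,0,0],"claw":0.3}
    - {"xyz":[0,0.001,-0.06],"turn":[0,0,0],"claw":0.3}
    - {"xyz":[0,0.001,-0.072],"turn":[0,0,0],"claw":0.3}
    - {"xyz":[0,0.001,-0.072],"turn":[0,0,0],"claw":0.3}

```text
time_s: 9.78
position: [0.5723, -0.2251, 0.0493]
orientation: [0.999, -0.038, -0.0, -0.0]
force: [0.2, 0.1, 0.8]
width: 0.0254
gripper_force: 0.0
```

>>> play_rows:
  commands:
    - {"xyz":[0,0,0],"turn":[0,0,0],"claw":0}
    - {"xyz":[0,0,0],"turn":[0,0,0],"claw":0}
    - {"xyz":[0,0,0],"turn":[0,0,0],"claw":0}
  squeeze: 30

```text
time_s: 10.15
position: [0.5731, -0.2251, 0.0502]
orientation: [0.999, -0.038, 0.001, 0.0]
force: [-0.5, 1.1, 3.2]
width: 0.0096
gripper_force: 29.5
```

>>> play_rows:
  commands:
    - {"xyz":[0.002,0.028,0],"turn":[0,0,0],"claw":0}
    - {"xyz":[0.004,0.056,0],"turn":[0,0,0],"claw":0}
    - {"xyz":[0.006,0.084,0],"turn":[0,0,0],"claw":0}
    - {"xyz":[0.008,0.112,0],"turn":[0,0,0],"claw":0}
    - {"xyz":[0.01,0.13,0],"turn":[0,0,0],"claw":0}

```text
time_s: 10.78
position: [0.5826, -0.0944, 0.0502]
orientation: [0.999, -0.038, 0.0, 0.0]
force: [-2.2, -1.3, 5.2]
width: 0.0094
gripper_force: 30.4
```

>>> play_rows:
  commands:
    - {"xyz":[0,0.004,0],"turn":[0,0,0],"claw":0}
    - {"xyz":[0,0.006,0],"turn":[0,0,0],"claw":0}
    - {"xyz":[0,0.006,0],"turn":[0,0,0],"claw":0}

```text
time_s: 11.15
position: [0.5828, -0.0918, 0.0502]
orientation: [0.999, -0.039, 0.001, 0.001]
force: [-1.1, -3.8, 5.6]
width: 0.0096
gripper_force: 30.7
```

>>> play_rows:
  commands:
    - {"xyz":[0,-0.003,0],"turn":[0,0,0],"claw":0.3}
    - {"xyz":[0,-0.003,0],"turn":[0,0,0],"claw":0.3}
    - {"xyz":[0,-0.003,0.03],"turn":[0,0,0],"claw":0.3}
    - {"xyz":[0,-0.003,0.08],"turn":[0,0,0],"claw":0.3}
    - {"xyz":[0,-0.003,0.14],"turn":[0,0,0],"claw":0.3}

```text
time_s: 11.78
position: [0.5817, -0.0915, 0.1897]
orientation: [0.999, -0.038, -0.001, -0.0]
force: [0.7, 0.1, -0.4]
width: 0.0257
gripper_force: 0.0
```

>>> play_rows:
  commands:
    - {"xyz":[0,0.05,0],"turn":[0,0,0.05],"claw":0.6}
    - {"xyz":[0,0.1,0],"turn":[0,0,0.1],"claw":0.6}
    - {"xyz":[0,0.15,0],"turn":[0,0,0.15],"claw":0.6}
    - {"xyz":[0.003,0.2,0],"turn":[0,0,0.2],"claw":0.6}
    - {"xyz":[0.006,0.25,0],"turn":[0,0,0.29],"claw":0.6}

```text
time_s: 12.4
position: [0.5882, 0.1599, 0.1893]
orientation: [0.931, 0.364, -0.0, -0.0]
force: [0.3, 0.6, 0.7]
width: 0.0514
gripper_force: 0.0
```

>>> play_rows:
  commands:
    - {"xyz":[0,0.03,0],"turn":[0,0,0.06],"claw":0.6}
    - {"xyz":[0,0.047,0],"turn":[0,0,0.11],"claw":0.6}
    - {"xyz":[0,0.047,-0.02],"turn":[0,0,0.17],"claw":0.6}
    - {"xyz":[0,0.047,-0.04],"turn":[0,0,0.23],"claw":0.6}
    - {"xyz":[0,0.047,-0.06],"turn":[0,0,0.292],"claw":0.6}

```text
time_s: 13.02
position: [0.5881, 0.2052, 0.1286]
orientation: [0.677, 0.736, 0.0, -0.0]
force: [0.4, -0.3, 0.3]
width: 0.0512
gripper_force: 0.0
```

>>> play_rows:
  commands:
    - {"xyz":[0,0,0],"turn":[0,0,0],"claw":0.6}
    - {"xyz":[0,0,0],"turn":[0,0,0],"claw":0.6}

```text
time_s: 13.28
position: [0.5888, 0.2051, 0.1299]
orientation: [0.681, 0.733, 0.0, -0.0]
force: [-0.5, 0.4, 0.0]
width: 0.0512
gripper_force: 0.0
```

```bash
python3 rel.py top scene wrist
python3 - <<'E'
from m import *
s=manip.read_state();q=R.from_quat(s["orientation"]).as_matrix();print("tool y deg",np.degrees(np.arctan2(q[1,1],q[0,1])))
for n in("top","scene"):
    im,d,P,M=snap(n);Z=P[...,2];save("d_%s.png"%n,im,1.5)
    m=(Z>.036)&(Z<.05)&(P[...,0]>.45)&(P[...,0]<.7)&(P[...,1]>-.3)&(P[...,1]<-.1)
    print(n,m.sum(),rect(P[m]),np.median(P[m][:,2]))
E
```

```text
top
((array([674.4, 179.7]), array([43.9, 16.2]), 80.6), np.int32(60), array([139.,  35.,  29.]))
((array([623.3, 395.6]), array([38.4, 27.6]), 66.4), np.int32(107), array([162., 133.,  18.]))
((array([513.4, 434.6]), array([68.5, 68. ]), 64.8), np.int32(195), array([51., 49., 46.]))
((array([508.5, 316.5]), array([83.6, 14.9]), 84.0), np.int32(106), array([88., 86., 89.]))
((array([422.5, 301.5]), array([38.2, 28.9]), 35.7), np.int32(118), array([78., 77., 79.]))
((array([346. , 332.1]), array([27.4, 39.2]), 45.2), np.int32(118), array([183.,  84.,  21.]))
scene
((array([350.2, 331.1]), array([27.9, 34.6]), 48.8), np.int32(132), array([150.,  77.,  40.]))
((array([423.9, 301.9]), array([40.2, 29.2]), 34.1), np.int32(152), array([65., 67., 68.]))
((array([555.5,  54.8]), array([31.4, 62.5]), 15.9), np.int32(128), array([88., 92., 90.]))
((array([511., 309.]), array([99.4, 15.9]), 83.8), np.int32(199), array([76., 78., 80.]))
((array([514.3, 436.7]), array([68.1, 69.7]), 46.2), np.int32(310), array([31., 32., 32.]))
((array([591.1, 206.9]), array([29.2, 37. ]), 14.0), np.int32(167), a
[... 602 characters left out ...]
1, 197.5]), array([28.8, 38.8]), 63.9), np.int32(1534), array([43., 45., 46.]))
((array([592.2, 207.5]), array([28., 38.]), 10.1), np.int32(1375), array([53., 54., 55.]))
((array([506.5, 192. ]), array([38.7, 28.1]), 60.6), np.int32(1355), array([49., 51., 52.]))
((array([674.3, 182.3]), array([46.3, 13.5]), 85.7), np.int32(612), array([82., 27., 25.]))
((array([560.1,  67.2]), array([12.4, 46.3]), 45.0), np.int32(673), array([59., 61., 60.]))
13.425 [0.589  0.2052 0.1304] 0.050949903622890175 0.0
tool y deg 4.31077776650713
top 2647 (array([ 571.8, -206.4]), array([159.9, 219.7]), 85.9) 0.04292857276389084
scene 2835 (array([ 576.4, -213.3]), array([178.5, 212. ]), 86.7) 0.04376026506734443
```

View pics/d_scene.png

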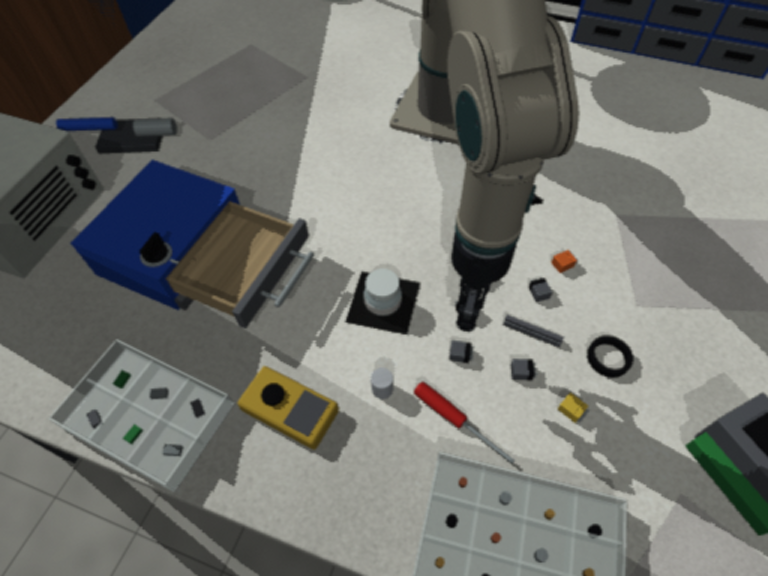

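The scene view shows the drawer fully open at (245,260), the jar upright on the mat at (382,290), and the arm over the first relay.

>>> play_rows:
  commands:
    - {"xyz":[0.003,0.002,-0.04],"turn":[0,0,0.032],"claw":0.6}
    - {"xyz":[0.003,0.002,-0.08],"turn":[0,0,0.032],"claw":0.6}
    - {"xyz":[0.003,0.002,-0.11],"turn":[0,0,0.032],"claw":0.6}
    - {"xyz":[0.003,0.002,-0.126],"turn":[0,0,0.032],"claw":0.6}
    - {"xyz":[0.003,0.002,-0.126],"turn":[0,0,0.032],"claw":0.6}

```text
time_s: 14.15
position: [0.591, 0.2067, 0.0029]
orientation: [0.642, 0.767, -0.001, -0.0]
force: [0.1, -0.7, 0.2]
width: 0.0511
gripper_force: 0.0
```

>>> play_rows:
  commands:
    - {"xyz":[0,0,0],"turn":[0,0,0],"claw":0.1}
    - {"xyz":[0,0,0],"turn":[0,0,0],"claw":0.1}
    - {"xyz":[0,0,0],"turn":[0,0,0],"claw":0.1}
  squeeze: 40

```text
time_s: 14.52
position: [0.5927, 0.2073, 0.005]
orientation: [0.642, 0.767, 0.001, 0.001]
force: [1.1, 0.5, 6.3]
width: 0.027
gripper_force: 40.7
```

>>> play_rows:
  commands:
    - {"xyz":[0,0,0.03],"turn":[0,0,0],"claw":0.1}
    - {"xyz":[0,0,0.08],"turn":[0,0,0],"claw":0.1}
    - {"xyz":[0,0,0.13],"turn":[0,0,0],"claw":0.1}
    - {"xyz":[0,0,0.13],"turn":[0,0,0],"claw":0.1}

```text
time_s: 15.02
position: [0.5943, 0.2081, 0.1382]
orientation: [0.642, 0.767, 0.004, 0.002]
force: [-0.7, 0.5, -0.8]
width: 0.0273
gripper_force: 39.9
```

>>> play_rows:
  commands:
    - {"xyz":[0.006,-0.06,0],"turn":[0,0,-0.02],"claw":0.1}
    - {"xyz":[0.012,-0.12,0],"turn":[0,0,-0.04],"claw":0.1}
    - {"xyz":[0.018,-0.18,0],"turn":[0,0,-0.06],"claw":0.1}
    - {"xyz":[0.024,-0.24,0],"turn":[0,0,-0.079],"claw":0.1}
    - {"xyz":[0.03,-0.3,0],"turn":[0,0,-0.079],"claw":0.1}

```text
time_s: 15.65
position: [0.6208, -0.0952, 0.1326]
orientation: [0.732, 0.681, -0.0, -0.0]
force: [0.8, 1.0, -0.3]
width: 0.0271
gripper_force: 39.9
```

>>> play_rows:
  commands:
    - {"xyz":[0,-0.05,0],"turn":[0,0,0],"claw":0.1}
    - {"xyz":[0,-0.085,0],"turn":[0,0,0],"claw":0.1}
    - {"xyz":[0,-0.085,0],"turn":[0,0,0],"claw":0.1}
    - {"xyz":[0,-0.085,0],"turn":[0,0,0],"claw":0.1}

```text
time_s: 16.15
position: [0.621, -0.1769, 0.1328]
orientation: [0.732, 0.682, 0.0, -0.001]
force: [-0.1, 1.5, -0.0]
width: 0.0268
gripper_force: 39.9
```

>>> play_rows:
  commands:
    - {"xyz":[0.003,0,-0.03],"turn":[0,0,0],"claw":0.1}
    - {"xyz":[0.003,0,-0.06],"turn":[0,0,0],"claw":0.1}
    - {"xyz":[0.003,0,-0.08],"turn":[0,0,0],"claw":0.1}
    - {"xyz":[0.003,0,-0.08],"turn":[0,0,0],"claw":0.1}

```text
time_s: 16.65
position: [0.6234, -0.1766, 0.0518]
orientation: [0.731, 0.682, -0.001, -0.002]
force: [0.7, -0.1, -0.6]
width: 0.0272
gripper_force: 39.9
```

>>> play_rows:
  commands:
    - {"xyz":[0,0,0],"turn":[0,0,0],"claw":0.48}
    - {"xyz":[0,0,0],"turn":[0,0,0],"claw":0.48}
    - {"xyz":[0,0,0.02],"turn":[0,0,0],"claw":0.48}
    - {"xyz":[0,0,0.06],"turn":[0,0,0],"claw":0.48}
    - {"xyz":[0,0,0.09],"turn":[0,0,0],"claw":0.48}

```text
time_s: 17.27
position: [0.6255, -0.1784, 0.147]
orientation: [0.732, 0.681, 0.001, 0.001]
force: [1.1, -0.4, -0.4]
width: 0.0409
gripper_force: 0.0
```

>>> play_rows:
  commands:
    - {"xyz":[-0.003,0.06,0],"turn":[0,0,0.03],"claw":0.6}
    - {"xyz":[-0.006,0.12,0],"turn":[0,0,0.06],"claw":0.6}
    - {"xyz":[-0.01,0.18,0],"turn":[0,0,0.09],"claw":0.6}
    - {"xyz":[-0.015,0.24,0],"turn":[0,0,0.124],"claw":0.6}
    - {"xyz":[-0.02,0.3,0],"turn":[0,0,0.124],"claw":0.6}

```text
time_s: 17.9
position: [0.605, 0.1235, 0.1456]
orientation: [0.586, 0.81, 0.001, 0.001]
force: [0.3, 0.0, 0.4]
width: 0.0512
gripper_force: 0.0
```

>>> play_rows:
  commands:
    - {"xyz":[-0.005,0.06,0],"turn":[0,0,0],"claw":0.6}
    - {"xyz":[-0.01,0.12,0],"turn":[0,0,0],"claw":0.6}
    - {"xyz":[-0.0155,0.187,0],"turn":[0,0,0],"claw":0.6}
    - {"xyz":[-0.0155,0.187,0],"turn":[0,0,0],"claw":0.6}
    - {"xyz":[-0.0155,0.187,0],"turn":[0,0,0],"claw":0.6}

```text
time_s: 18.52
position: [0.5892, 0.3091, 0.1448]
orientation: [0.586, 0.811, 0.0, 0.001]
force: [0.6, -0.8, -0.6]
width: 0.0511
gripper_force: 0.0
```

```bash
cat > look.py <<'E'
from rel import *
for n in("wrist","scene"):
    o,im,P=find(n);print(n)
    for r in o:
        (c,s,a),N,col=r
        if np.ptp(col)<8 and 20<min(s) and max(s)<50: print(c,s,a if s[0]<s[1] else round(a-90,1),"short-dir")
    if n=="scene":
        Z=P[...,2]
        m=(Z>.055)&(Z<.09)&(P[...,0]>.47)&(P[...,0]<.68)&(P[...,1]>-.27)&(P[...,1]<-.15)&(im.max(-1)-im.min(-1)<18)
        k,l,st,c=cv2.connectedComponentsWithStats(m.astype(np.uint8))
        for i in range(1,k):
            if st[i,4]>30: print("in drawer",rect(P[l==i]),np.median(P[l==i][:,2]))
    save("l_%s.png"%n,im,1.5)
s=manip.read_state();q=R.from_quat(s["orientation"]).as_matrix();print(s["time_s"],s["position"].round(4),"tooly",np.degrees(np.arctan2(q[1,1],q[0,1])).round(1),s["width"].round(4))
E
python3 look.py
```

```text
wrist
[426.  302.2] [39.1 28.1] -53.6 short-dir
[588.5 310.2] [27.9 38.1] 18.0 short-dir
[425.8 197.8] [29.5 38.2] 61.1 short-dir
[506.5 191.9] [39.4 28.3] -29.6 short-dir
scene
[424.2 197.1] [29.3 38.8] 62.3 short-dir
[505.4 192. ] [39.3 29.9] -32.2 short-dir
[587.6 310.5] [29.1 38.5] 18.6 short-dir
in drawer (array([ 626.8, -172.8]), array([51.7, 31.5]), 74.7) 0.06516784044546464Traceback (most recent call last):
  File "look.py", line 14, in <module>
    s=manip.read_state();q=R.from_quat(s["orientation"]).as_matrix();print(s["time_s"],s["position"].round(4),"tooly",np.degrees(np.arctan2(q[1,1],q[0,1])).round(1),s["width"].round(4))
                                                                                                                                                                     ^^^^^^^^^^^^^^^^
AttributeError: 'float' object has no attribute 'round'
```

>>> play_rows:
  commands:
    - {"xyz":[0,0.001,-0.05],"turn":[0,0,0],"claw":0.6}
    - {"xyz":[0,0.001,-0.09],"turn":[0,0,0],"claw":0.6}
    - {"xyz":[0,0.001,-0.125],"turn":[0,0,0],"claw":0.6}
    - {"xyz":[0,0.001,-0.141],"turn":[0,0,0],"claw":0.6}
    - {"xyz":[0,0.001,-0.141],"turn":[0,0,0],"claw":0.6}

```text
time_s: 19.25
position: [0.5891, 0.3083, 0.0019]
orientation: [0.587, 0.81, -0.001, -0.0]
force: [-0.3, 0.2, -0.4]
width: 0.0509
gripper_force: 0.0
```

>>> play_rows:
  commands:
    - {"xyz":[0,0,0],"turn":[0,0,0],"claw":0.1}
    - {"xyz":[0,0,0],"turn":[0,0,0],"claw":0.1}
    - {"xyz":[0,0,0],"turn":[0,0,0],"claw":0.1}
    - {"xyz":[0,0,0.03],"turn":[0,0,0],"claw":0.1}
    - {"xyz":[0,0,0.08],"turn":[0,0,0],"claw":0.1}

```text
time_s: 19.88
position: [0.5876, 0.3089, 0.0819]
orientation: [0.586, 0.81, -0.002, -0.001]
force: [0.5, -0.0, -0.6]
width: 0.027
gripper_force: 39.9
```

>>> play_rows:
  commands:
    - {"xyz":[0,0,0.04],"turn":[0,0,0],"claw":0.1}
    - {"xyz":[-0.006,-0.05,0.05],"turn":[0,0,-0.03],"claw":0.1}
    - {"xyz":[-0.014,-0.11,0.05],"turn":[0,0,-0.06],"claw":0.1}
    - {"xyz":[-0.022,-0.17,0.05],"turn":[0,0,-0.09],"claw":0.1}
    - {"xyz":[-0.03,-0.23,0.05],"turn":[0,0,-0.124],"claw":0.1}

```text
time_s: 20.5
position: [0.5587, 0.078, 0.133]
orientation: [0.733, 0.68, 0.0, 0.0]
force: [-0.0, -0.4, 1.2]
width: 0.0276
gripper_force: 39.9
```

>>> play_rows:
  commands:
    - {"xyz":[-0.008,-0.06,0],"turn":[0,0,0],"claw":0.1}
    - {"xyz":[-0.016,-0.12,0],"turn":[0,0,0],"claw":0.1}
    - {"xyz":[-0.024,-0.18,0],"turn":[0,0,0],"claw":0.1}
    - {"xyz":[-0.03,-0.24,0],"turn":[0,0,0],"claw":0.1}
    - {"xyz":[-0.03,-0.251,0],"turn":[0,0,0],"claw":0.1}

```text
time_s: 21.12
position: [0.5274, -0.1774, 0.1326]
orientation: [0.735, 0.678, -0.001, 0.001]
force: [0.3, 0.3, -1.2]
width: 0.027
gripper_force: 39.9
```

>>> play_rows:
  commands:
    - {"xyz":[0,0,0],"turn":[0,0,0],"claw":0.1}
    - {"xyz":[0,0,0],"turn":[0,0,0],"claw":0.1}

```text
time_s: 21.38
position: [0.5295, -0.1688, 0.1327]
orientation: [0.731, 0.683, 0.001, -0.0]
force: [-0.2, -0.0, -0.6]
width: 0.0267
gripper_force: 39.9
```

>>> play_rows:
  commands:
    - {"xyz":[0,-0.001,-0.03],"turn":[0,0,0],"claw":0.1}
    - {"xyz":[0,-0.001,-0.06],"turn":[0,0,0],"claw":0.1}
    - {"xyz":[0,-0.001,-0.081],"turn":[0,0,0],"claw":0.1}
    - {"xyz":[0,-0.001,-0.081],"turn":[0,0,0],"claw":0.1}

```text
time_s: 21.88
position: [0.5283, -0.1696, 0.0502]
orientation: [0.731, 0.683, -0.0, -0.002]
force: [0.1, 0.8, 0.1]
width: 0.0268
gripper_force: 39.9
```

>>> play_rows:
  commands:
    - {"xyz":[0,0,0],"turn":[0,0,0],"claw":0.48}
    - {"xyz":[0,0,0],"turn":[0,0,0],"claw":0.48}
    - {"xyz":[0,0,0.02],"turn":[0,0,0],"claw":0.48}
    - {"xyz":[0,0,0.06],"turn":[0,0,0],"claw":0.48}
    - {"xyz":[0,0,0.09],"turn":[0,0,0],"claw":0.48}

```text
time_s: 22.5
position: [0.5297, -0.1723, 0.1438]
orientation: [0.732, 0.682, 0.001, 0.001]
force: [-0.0, -0.2, 1.2]
width: 0.041
gripper_force: 0.0
```

>>> play_rows:
  commands:
    - {"xyz":[-0.003,0.06,0],"turn":[0,0,-0.03],"claw":0.6}
    - {"xyz":[-0.006,0.12,0],"turn":[0,0,-0.06],"claw":0.6}
    - {"xyz":[-0.01,0.18,0],"turn":[0,0,-0.09],"claw":0.6}
    - {"xyz":[-0.015,0.24,0],"turn":[0,0,-0.12],"claw":0.6}
    - {"xyz":[-0.02,0.3,0],"turn":[0,0,-0.141],"claw":0.6}

```text
time_s: 23.12
position: [0.5092, 0.1299, 0.1425]
orientation: [0.864, 0.503, 0.001, 0.0]
force: [0.6, 0.2, 0.7]
width: 0.0512
gripper_force: 0.0
```

>>> play_rows:
  commands:
    - {"xyz":[-0.003,0.04,0],"turn":[0,0,0],"claw":0.6}
    - {"xyz":[-0.003,0.061,0],"turn":[0,0,0],"claw":0.6}
    - {"xyz":[-0.003,0.061,0],"turn":[0,0,0],"claw":0.6}
    - {"xyz":[-0.003,0.061,0],"turn":[0,0,0],"claw":0.6}

```text
time_s: 23.62
position: [0.5062, 0.1873, 0.1417]
orientation: [0.864, 0.504, -0.0, 0.0]
force: [-0.0, -0.0, -0.6]
width: 0.0511
gripper_force: 0.0
```

```bash
sed -i 's/s\["width"\].round(4)/s["width"]/' look.py; python3 look.py
```

```text
wrist
[425.7 301.6] [38.4 28.5] -54.5 short-dir
[506.3 192.1] [37.9 27.5] -29.5 short-dir
[390.8 216.9] [28.2 38.7] 62.4 short-dir
scene
[389.8 216.8] [28.5 39.2] 60.6 short-dir
[424.4 301.6] [40.  28.6] -53.3 short-dir
[505.4 192.4] [38.2 29.6] -30.4 short-dir
in drawer (array([ 530.1, -170.4]), array([36.4, 27.3]), 87.3) 0.0649010626652628
in drawer (array([ 627. , -172.5]), array([50.3, 31.3]), 74.2) 0.06538175166916416
23.725 [0.5063 0.1869 0.1416] tooly -29.6 0.05170151245822182
```

>>> play_rows:
  commands:
    - {"xyz":[0,0.005,-0.05],"turn":[0,0,0],"claw":0.6}
    - {"xyz":[0,0.005,-0.09],"turn":[0,0,0],"claw":0.6}
    - {"xyz":[0,0.005,-0.125],"turn":[0,0,0],"claw":0.6}
    - {"xyz":[0,0.005,-0.138],"turn":[0,0,0],"claw":0.6}
    - {"xyz":[0,0.005,-0.138],"turn":[0,0,0],"claw":0.6}

```text
time_s: 24.35
position: [0.5059, 0.193, 0.0032]
orientation: [0.864, 0.504, -0.001, 0.0]
force: [-0.0, 0.4, -0.2]
width: 0.0508
gripper_force: 0.0
```

>>> play_rows:
  commands:
    - {"xyz":[0,0,0],"turn":[0,0,0],"claw":0.1}
    - {"xyz":[0,0,0],"turn":[0,0,0],"claw":0.1}
    - {"xyz":[0,0,0],"turn":[0,0,0],"claw":0.1}
    - {"xyz":[0,0,0.03],"turn":[0,0,0],"claw":0.1}
    - {"xyz":[0,0,0.08],"turn":[0,0,0],"claw":0.1}

```text
time_s: 24.98
position: [0.5049, 0.1934, 0.0836]
orientation: [0.864, 0.504, -0.001, -0.0]
force: [0.6, -0.6, -0.1]
width: 0.0275
gripper_force: 40.0
```

>>> play_rows:
  commands:
    - {"xyz":[0,0,0.04],"turn":[0,0,0],"claw":0.1}
    - {"xyz":[0.012,-0.05,0.05],"turn":[0,0,0.03],"claw":0.1}
    - {"xyz":[0.027,-0.105,0.05],"turn":[0,0,0.06],"claw":0.1}
    - {"xyz":[0.042,-0.16,0.05],"turn":[0,0,0.09],"claw":0.1}
    - {"xyz":[0.057,-0.215,0.05],"turn":[0,0,0.141],"claw":0.1}

```text
time_s: 25.6
position: [0.5635, -0.0229, 0.1342]
orientation: [0.73, 0.683, 0.0, 0.001]
force: [0.3, 1.0, -0.4]
width: 0.0271
gripper_force: 40.0
```

>>> play_rows:
  commands:
    - {"xyz":[0.015,-0.055,0],"turn":[0,0,0],"claw":0.1}
    - {"xyz":[0.03,-0.11,0],"turn":[0,0,0],"claw":0.1}
    - {"xyz":[0.045,-0.165,0],"turn":[0,0,0],"claw":0.1}
    - {"xyz":[0.057,-0.217,0],"turn":[0,0,0],"claw":0.1}
    - {"xyz":[0.057,-0.217,0],"turn":[0,0,0],"claw":0.1}

```text
time_s: 26.22
position: [0.6192, -0.2457, 0.1333]
orientation: [0.735, 0.678, -0.001, 0.002]
force: [-0.5, 0.4, -1.1]
width: 0.027
gripper_force: 40.0
```

>>> play_rows:
  commands:
    - {"xyz":[0,0,0],"turn":[0,0,0],"claw":0.1}
    - {"xyz":[0,0,0],"turn":[0,0,0],"claw":0.1}

```text
time_s: 26.48
position: [0.6201, -0.2359, 0.1337]
orientation: [0.731, 0.683, 0.0, -0.0]
force: [-0.0, 0.4, -0.4]
width: 0.0271
gripper_force: 40.0
```

>>> play_rows:
  commands:
    - {"xyz":[0,-0.003,-0.03],"turn":[0,0,0],"claw":0.1}
    - {"xyz":[0,-0.003,-0.06],"turn":[0,0,0],"claw":0.1}
    - {"xyz":[0,-0.003,-0.081],"turn":[0,0,0],"claw":0.1}
    - {"xyz":[0,-0.003,-0.081],"turn":[0,0,0],"claw":0.1}

```text
time_s: 26.98
position: [0.619, -0.2398, 0.0509]
orientation: [0.731, 0.682, -0.001, -0.002]
force: [-0.6, 0.6, -0.3]
width: 0.0275
gripper_force: 40.0
```

>>> play_rows:
  commands:
    - {"xyz":[0,0,0],"turn":[0,0,0],"claw":0.48}
    - {"xyz":[0,0,0],"turn":[0,0,0],"claw":0.48}
    - {"xyz":[0,0,0.02],"turn":[0,0,0],"claw":0.48}
    - {"xyz":[0,0,0.06],"turn":[0,0,0],"claw":0.48}
    - {"xyz":[0,0,0.09],"turn":[0,0,0],"claw":0.48}

```text
time_s: 27.6
position: [0.6211, -0.2414, 0.1461]
orientation: [0.732, 0.682, 0.001, 0.002]
force: [-0.1, 0.8, -0.4]
width: 0.041
gripper_force: 0.0
```

>>> play_rows:
  commands:
    - {"xyz":[-0.02,0.05,0],"turn":[0,0,0.05],"claw":0.6}
    - {"xyz":[-0.045,0.1,0],"turn":[0,0,0.1],"claw":0.6}
    - {"xyz":[-0.07,0.15,0],"turn":[0,0,0.15],"claw":0.6}
    - {"xyz":[-0.095,0.2,0],"turn":[0,0,0.2],"claw":0.6}
    - {"xyz":[-0.12,0.25,0],"turn":[0,0,0.25],"claw":0.6}

```text
time_s: 28.22
position: [0.5001, 0.0101, 0.1444]
orientation: [0.413, 0.911, 0.0, 0.002]
force: [0.2, 0.3, 0.0]
width: 0.0513
gripper_force: 0.0
```

>>> play_rows:
  commands:
    - {"xyz":[-0.025,0.05,0],"turn":[0,0,0.05],"claw":0.6}
    - {"xyz":[-0.05,0.1,0],"turn":[0,0,0.1],"claw":0.6}
    - {"xyz":[-0.08,0.15,0],"turn":[0,0,0.117],"claw":0.6}
    - {"xyz":[-0.109,0.206,0],"turn":[0,0,0.117],"claw":0.6}
    - {"xyz":[-0.109,0.206,0],"turn":[0,0,0.117],"claw":0.6}

```text
time_s: 28.85
position: [0.3895, 0.2208, 0.1446]
orientation: [0.237, 0.972, 0.003, 0.001]
force: [0.2, -0.2, 0.8]
width: 0.0515
gripper_force: 0.0
```

>>> play_rows:
  commands:
    - {"xyz":[0,0,0],"turn":[0,0,0],"claw":0.6}
    - {"xyz":[0,0,0],"turn":[0,0,0],"claw":0.6}

```text
time_s: 29.1
position: [0.3921, 0.2132, 0.1428]
orientation: [0.244, 0.97, -0.0, 0.001]
force: [1.1, 0.1, -0.4]
width: 0.0515
gripper_force: 0.0
```

```bash
python3 look.py
```

```text
wrist
[425.3 301.9] [38.1 28. ] -54.2 short-dir
[390.2 216.8] [27.7 38.1] 62.2 short-dir
scene
[389.2 216.4] [29.2 40.6] 64.0 short-dir
[424.8 302.5] [38.5 29.5] -56.0 short-dir
in drawer (array([ 530.3, -169.4]), array([35.4, 26.6]), 85.4) 0.06519322145605178
in drawer (array([ 620.8, -241.8]), array([37.5, 29. ]), 89.7) 0.06502888370868887
in drawer (array([ 627.2, -172.3]), array([50.8, 31. ]), 73.5) 0.06531466824019477
29.2 [0.3919 0.2133 0.1425] tooly 61.8 0.051193315193944884
```

>>> play_rows:
  commands:
    - {"xyz":[-0.0015,0.0035,-0.05],"turn":[0,0,0],"claw":0.6}
    - {"xyz":[-0.0015,0.0035,-0.09],"turn":[0,0,0],"claw":0.6}
    - {"xyz":[-0.0015,0.0035,-0.125],"turn":[0,0,0],"claw":0.6}
    - {"xyz":[-0.0015,0.0035,-0.139],"turn":[0,0,0],"claw":0.6}
    - {"xyz":[-0.0015,0.0035,-0.139],"turn":[0,0,0],"claw":0.6}

```text
time_s: 29.82
position: [0.3893, 0.2172, 0.0025]
orientation: [0.243, 0.97, -0.001, -0.001]
force: [-0.9, -0.4, -0.6]
width: 0.0511
gripper_force: 0.0
```

>>> play_rows:
  commands:
    - {"xyz":[0,0,0],"turn":[0,0,0],"claw":0.1}
    - {"xyz":[0,0,0],"turn":[0,0,0],"claw":0.1}
    - {"xyz":[0,0,0],"turn":[0,0,0],"claw":0.1}
    - {"xyz":[0,0,0.03],"turn":[0,0,0],"claw":0.1}
    - {"xyz":[0,0,0.08],"turn":[0,0,0],"claw":0.1}

```text
time_s: 30.45
position: [0.3886, 0.2178, 0.0837]
orientation: [0.242, 0.97, -0.001, -0.001]
force: [0.9, -0.2, -0.4]
width: 0.0269
gripper_force: 39.7
```

>>> play_rows:
  commands:
    - {"xyz":[0,0,0.04],"turn":[0,0,0],"claw":0.1}
    - {"xyz":[0.014,-0.05,0.05],"turn":[0,0,-0.05],"claw":0.1}
    - {"xyz":[0.03,-0.1,0.05],"turn":[0,0,-0.1],"claw":0.1}
    - {"xyz":[0.045,-0.15,0.05],"turn":[0,0,-0.15],"claw":0.1}
    - {"xyz":[0.06,-0.2,0.05],"turn":[0,0,-0.2],"claw":0.1}

```text
time_s: 31.08
position: [0.4499, 0.0165, 0.1339]
orientation: [0.532, 0.847, 0.0, 0.0]
force: [0.5, 1.5, -0.4]
width: 0.0272
gripper_force: 39.7
```

>>> play_rows:
  commands:
    - {"xyz":[0.015,-0.05,0],"turn":[0,0,-0.05],"claw":0.1}
    - {"xyz":[0.03,-0.1,0],"turn":[0,0,-0.1],"claw":0.1}
    - {"xyz":[0.045,-0.15,0],"turn":[0,0,-0.14],"claw":0.1}
    - {"xyz":[0.06,-0.2,0],"turn":[0,0,-0.167],"claw":0.1}
    - {"xyz":[0.074,-0.25,0],"turn":[0,0,-0.167],"claw":0.1}

```text
time_s: 31.7
position: [0.5238, -0.2333, 0.1338]
orientation: [0.732, 0.681, 0.0, 0.0]
force: [0.9, 1.5, -0.8]
width: 0.0271
gripper_force: 39.7
```

>>> play_rows:
  commands:
    - {"xyz":[0,0,0],"turn":[0,0,0],"claw":0.1}
    - {"xyz":[0,0,0],"turn":[0,0,0],"claw":0.1}
    - {"xyz":[0,0,0],"turn":[0,0,0],"claw":0.1}

```text
time_s: 32.08
position: [0.5233, -0.23, 0.1336]
orientation: [0.731, 0.682, 0.0, -0.0]
force: [0.8, -0.0, 0.7]
width: 0.0271
gripper_force: 39.7
```

>>> play_rows:
  commands:
    - {"xyz":[0.001,-0.003,-0.03],"turn":[0,0,0],"claw":0.1}
    - {"xyz":[0.001,-0.003,-0.06],"turn":[0,0,0],"claw":0.1}
    - {"xyz":[0.001,-0.003,-0.081],"turn":[0,0,0],"claw":0.1}
    - {"xyz":[0.001,-0.003,-0.081],"turn":[0,0,0],"claw":0.1}

```text
time_s: 32.58
position: [0.5234, -0.2329, 0.0513]
orientation: [0.731, 0.682, -0.001, -0.002]
force: [-0.2, 0.6, 0.3]
width: 0.0272
gripper_force: 39.7
```

>>> play_rows:
  commands:
    - {"xyz":[0,0,0],"turn":[0,0,0],"claw":0.48}
    - {"xyz":[0,0,0],"turn":[0,0,0],"claw":0.48}
    - {"xyz":[0,0,0.02],"turn":[0,0,0],"claw":0.48}
    - {"xyz":[0,0,0.06],"turn":[0,0,0],"claw":0.48}
    - {"xyz":[0,0,0.09],"turn":[0,0,0],"claw":0.48}

```text
time_s: 33.2
position: [0.5252, -0.2349, 0.1448]
orientation: [0.732, 0.682, 0.001, 0.001]
force: [-0.2, -0.8, 0.3]
width: 0.0407
gripper_force: 0.0
```

>>> play_rows:
  commands:
    - {"xyz":[-0.01,0.055,0],"turn":[0,0,-0.05],"claw":0.6}
    - {"xyz":[-0.02,0.11,0],"turn":[0,0,-0.1],"claw":0.6}
    - {"xyz":[-0.03,0.165,0],"turn":[0,0,-0.15],"claw":0.6}
    - {"xyz":[-0.04,0.22,0],"turn":[0,0,-0.2],"claw":0.6}
    - {"xyz":[-0.05,0.275,0],"turn":[0,0,-0.25],"claw":0.6}

```text
time_s: 33.83
position: [0.4746, 0.0422, 0.1434]
orientation: [0.938, 0.347, 0.001, 0.0]
force: [0.7, 1.6, 0.7]
width: 0.0509
gripper_force: 0.0
```

>>> play_rows:
  commands:
    - {"xyz":[-0.01,0.055,0],"turn":[0,0,-0.029],"claw":0.6}
    - {"xyz":[-0.02,0.11,0],"turn":[0,0,-0.029],"claw":0.6}
    - {"xyz":[-0.03,0.165,0],"turn":[0,0,-0.029],"claw":0.6}
    - {"xyz":[-0.04,0.22,0],"turn":[0,0,-0.029],"claw":0.6}
    - {"xyz":[-0.049,0.262,0],"turn":[0,0,-0.029],"claw":0.6}

```text
time_s: 34.45
position: [0.4249, 0.3055, 0.1435]
orientation: [0.951, 0.308, 0.001, -0.001]
force: [1.1, -0.3, -0.2]
width: 0.0512
gripper_force: 0.0
```

>>> play_rows:
  commands:
    - {"xyz":[0,0,0],"turn":[0,0,0],"claw":0.6}
    - {"xyz":[0,0,0],"turn":[0,0,0],"claw":0.6}

```text
time_s: 34.7
position: [0.4256, 0.3018, 0.1429]
orientation: [0.952, 0.307, 0.0, 0.0]
force: [-0.0, -0.8, -0.3]
width: 0.0515
gripper_force: 0.0
```

```bash
python3 look.py
```

```text
wrist
[425.6 301.7] [38.4 27.7] -54.3 short-dir
scene
[424.5 302.3] [38.2 29.3] -54.5 short-dir
in drawer (array([ 525.1, -233.1]), array([37.6, 28.3]), 86.9) 0.06527156810570911
in drawer (array([ 530. , -169.9]), array([35.5, 26.6]), 84.8) 0.0652206635671998
in drawer (array([ 619.8, -241.2]), array([38.6, 29.1]), 82.6) 0.06495893772630934
in drawer (array([ 627.4, -171.3]), array([51.8, 31.5]), 73.8) 0.06532375398940266
34.8 [0.426  0.3008 0.1427] tooly -54.4 0.05123625432247691
```

>>> play_rows:
  commands:
    - {"xyz":[0,0.001,-0.05],"turn":[0,0,0],"claw":0.6}
    - {"xyz":[0,0.001,-0.09],"turn":[0,0,0],"claw":0.6}
    - {"xyz":[0,0.001,-0.125],"turn":[0,0,0],"claw":0.6}
    - {"xyz":[0,0.001,-0.139],"turn":[0,0,0],"claw":0.6}
    - {"xyz":[0,0.001,-0.139],"turn":[0,0,0],"claw":0.6}

```text
time_s: 35.42
position: [0.4256, 0.3024, 0.0031]
orientation: [0.952, 0.306, -0.001, 0.0]
force: [-0.4, 0.0, 0.2]
width: 0.0511
gripper_force: 0.0
```

>>> play_rows:
  commands:
    - {"xyz":[0,0,0],"turn":[0,0,0],"claw":0.1}
    - {"xyz":[0,0,0],"turn":[0,0,0],"claw":0.1}
    - {"xyz":[0,0,0],"turn":[0,0,0],"claw":0.1}
    - {"xyz":[0,0,0.03],"turn":[0,0,0],"claw":0.1}
    - {"xyz":[0,0,0.08],"turn":[0,0,0],"claw":0.1}

```text
time_s: 36.05
position: [0.4246, 0.3027, 0.0837]
orientation: [0.952, 0.307, -0.001, 0.0]
force: [0.1, 0.3, 0.1]
width: 0.0272
gripper_force: 40.1
```

>>> play_rows:
  commands:
    - {"xyz":[0,0,0.04],"turn":[0,0,0],"claw":0.1}
    - {"xyz":[0.016,-0.055,0.05],"turn":[0,0,-0.05],"claw":0.1}
    - {"xyz":[0.032,-0.11,0.05],"turn":[0,0,-0.1],"claw":0.1}
    - {"xyz":[0.048,-0.165,0.05],"turn":[0,0,-0.15],"claw":0.1}
    - {"xyz":[0.064,-0.22,0.05],"turn":[0,0,-0.2],"claw":0.1}

```text
time_s: 36.67
position: [0.4901, 0.0818, 0.1343]
orientation: [1.0, -0.005, 0.001, -0.0]
force: [0.9, -0.1, -0.1]
width: 0.0272
gripper_force: 40.1
```

>>> play_rows:
  commands:
    - {"xyz":[0.016,-0.055,0],"turn":[0,0,-0.021],"claw":0.1}
    - {"xyz":[0.032,-0.11,0],"turn":[0,0,-0.021],"claw":0.1}
    - {"xyz":[0.048,-0.165,0],"turn":[0,0,-0.021],"claw":0.1}
    - {"xyz":[0.064,-0.22,0],"turn":[0,0,-0.021],"claw":0.1}
    - {"xyz":[0.08,-0.275,0],"turn":[0,0,-0.021],"claw":0.1}

```text
time_s: 37.3
position: [0.5699, -0.1934, 0.1341]
orientation: [0.999, -0.035, 0.001, -0.0]
force: [0.5, 0.7, -0.3]
width: 0.0269
gripper_force: 40.1
```

>>> play_rows:
  commands:
    - {"xyz":[0.005,-0.014,0],"turn":[0,0,0],"claw":0.1}
    - {"xyz":[0.005,-0.014,0],"turn":[0,0,0],"claw":0.1}
    - {"xyz":[0.005,-0.014,0],"turn":[0,0,0],"claw":0.1}

```text
time_s: 37.67
position: [0.5742, -0.203, 0.1334]
orientation: [0.999, -0.034, -0.0, -0.001]
force: [-0.3, 0.4, -0.5]
width: 0.0271
gripper_force: 40.1
```

>>> play_rows:
  commands:
    - {"xyz":[0,-0.004,-0.03],"turn":[0,0,0],"claw":0.1}
    - {"xyz":[0,-0.004,-0.06],"turn":[0,0,0],"claw":0.1}
    - {"xyz":[0,-0.004,-0.081],"turn":[0,0,0],"claw":0.1}
    - {"xyz":[0,-0.004,-0.081],"turn":[0,0,0],"claw":0.1}

```text
time_s: 38.17
position: [0.5732, -0.2068, 0.0511]
orientation: [0.999, -0.034, -0.002, -0.001]
force: [0.9, 0.6, -0.8]
width: 0.0273
gripper_force: 40.1
```

>>> play_rows:
  commands:
    - {"xyz":[0,0,0],"turn":[0,0,0],"claw":0.46}
    - {"xyz":[0,0,0],"turn":[0,0,0],"claw":0.46}
    - {"xyz":[0,0,0.02],"turn":[0,0,0],"claw":0.46}
    - {"xyz":[0,0,0.06],"turn":[0,0,0],"claw":0.46}
    - {"xyz":[0,0,0.1],"turn":[0,0,0],"claw":0.46}

```text
time_s: 38.8
position: [0.5748, -0.2099, 0.1553]
orientation: [0.999, -0.036, 0.001, 0.0]
force: [0.7, 0.2, -0.1]
width: 0.0395
gripper_force: 0.0
```

>>> play_rows:
  commands:
    - {"xyz":[0,0.05,0],"turn":[0,0,0],"claw":0.3}
    - {"xyz":[0.009,0.1,0],"turn":[0,0,0],"claw":0.3}
    - {"xyz":[0.009,0.114,0],"turn":[0,0,0],"claw":0.3}
    - {"xyz":[0.009,0.114,0],"turn":[0,0,0],"claw":0.3}
    - {"xyz":[0.009,0.114,0],"turn":[0,0,0],"claw":0.3}

```text
time_s: 39.42
position: [0.5834, -0.098, 0.153]
orientation: [0.999, -0.037, 0.0, 0.001]
force: [1.0, -0.7, -1.4]
width: 0.0255
gripper_force: 0.0
```

```bash
python3 look.py
```

```text
wrist
scene
in drawer (array([ 525.2, -232.3]), array([37.2, 28. ]), 85.8) 0.06521799273375778
in drawer (array([ 531.6, -169.6]), array([35.6, 26.2]), 88.0) 0.06467002858599263
in drawer (array([ 571.4, -206.1]), array([30.3, 39.9]), 86.0) 0.06522590526685279
in drawer (array([ 620.4, -241.6]), array([41.1, 29. ]), 86.3) 0.06515131298336718
in drawer (array([ 627.5, -171.9]), array([52.3, 31.9]), 73.2) 0.06529436947361145
39.525 [ 0.5833 -0.098   0.1527] tooly -94.2 0.025907701196995116
```

View pics/l_scene.png

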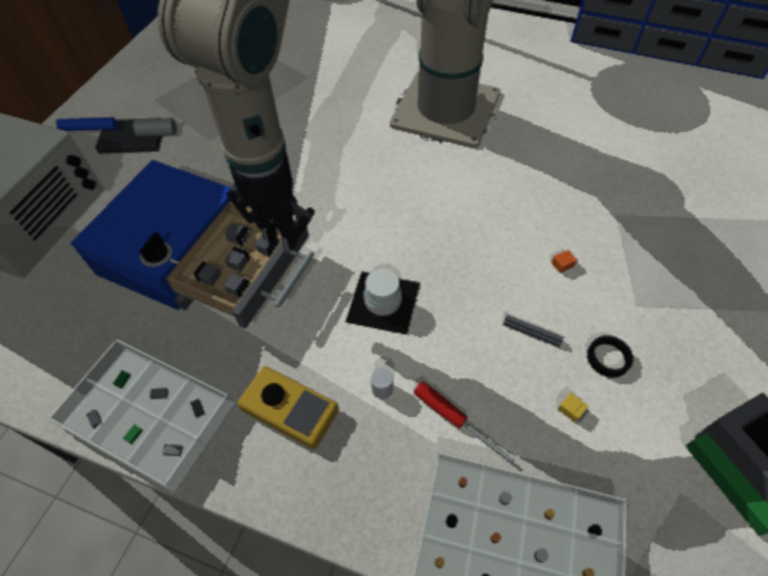

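View pics/l_wrist.png

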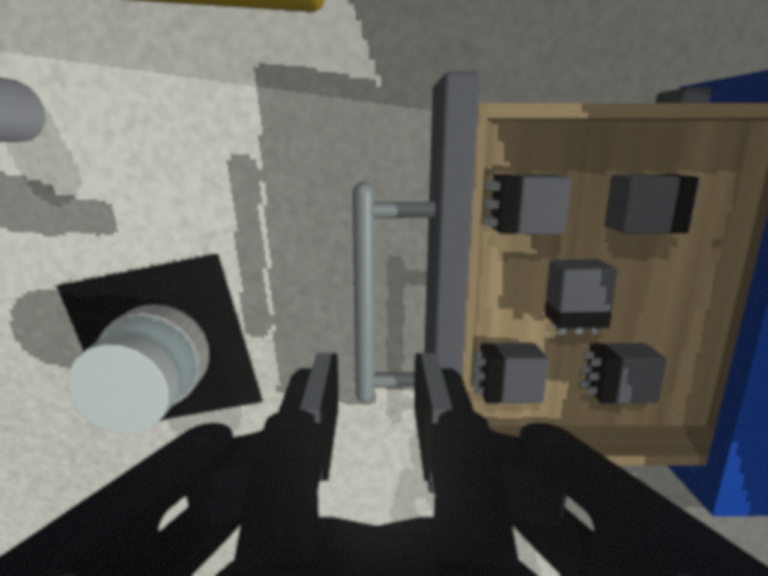

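Both views show all five relays flat in the open drawer, the bench clear of relays, and the handle bar between the fingers at (365,290).

>>> play_rows:
  commands:
    - {"xyz":[0,0.006,-0.03],"turn":[0,0,0],"claw":0.3}
    - {"xyz":[0,0.006,-0.06],"turn":[0,0,0],"claw":0.3}
    - {"xyz":[0,0.006,-0.085],"turn":[0,0,0],"claw":0.3}
    - {"xyz":[0,0.006,-0.103],"turn":[0,0,0],"claw":0.3}
    - {"xyz":[0,0.006,-0.103],"turn":[0,0,0],"claw":0.3}

```text
time_s: 40.15
position: [0.5825, -0.0904, 0.0482]
orientation: [0.999, -0.036, -0.001, 0.0]
force: [-0.5, -0.4, 0.3]
width: 0.0254
gripper_force: 0.0
```

>>> play_rows:
  commands:
    - {"xyz":[0,0,0],"turn":[0,0,0],"claw":0}
    - {"xyz":[0,0,0],"turn":[0,0,0],"claw":0}
    - {"xyz":[0,0,0],"turn":[0,0,0],"claw":0}
  squeeze: 30

```text
time_s: 40.52
position: [0.5837, -0.0918, 0.05]
orientation: [0.999, -0.036, 0.001, 0.001]
force: [-0.1, -4.8, -5.2]
width: 0.0097
gripper_force: 29.4
```

>>> play_rows:
  commands:
    - {"xyz":[-0.001,-0.014,0],"turn":[0,0,0],"claw":0}
    - {"xyz":[-0.002,-0.03,0],"turn":[0,0,0],"claw":0}
    - {"xyz":[-0.0035,-0.048,0],"turn":[0,0,0],"claw":0}
    - {"xyz":[-0.005,-0.066,0],"turn":[0,0,0],"claw":0}
    - {"xyz":[-0.006,-0.084,0],"turn":[0,0,0],"claw":0}

```text
time_s: 41.15
position: [0.5776, -0.1755, 0.0499]
orientation: [0.999, -0.036, 0.0, 0.0]
force: [-0.1, 1.1, 4.2]
width: 0.0098
gripper_force: 30.3
```

>>> play_rows:
  commands:
    - {"xyz":[-0.001,-0.015,0],"turn":[0,0,0],"claw":0}
    - {"xyz":[-0.002,-0.028,0],"turn":[0,0,0],"claw":0}
    - {"xyz":[-0.003,-0.04,0],"turn":[0,0,0],"claw":0}
    - {"xyz":[-0.004,-0.05,0],"turn":[0,0,0],"claw":0}
    - {"xyz":[-0.004,-0.053,0],"turn":[0,0,0],"claw":0}

```text
time_s: 41.78
position: [0.574, -0.2252, 0.0499]
orientation: [0.999, -0.035, 0.0, -0.002]
force: [-0.5, 7.7, 9.2]
width: 0.0093
gripper_force: 31.1
```

>>> play_rows:
  commands:
    - {"xyz":[0,0,0],"turn":[0,0,0],"claw":0}
    - {"xyz":[0,0,0],"turn":[0,0,0],"claw":0}
    - {"xyz":[0,0,0],"turn":[0,0,0],"claw":0}

```text
time_s: 42.15
position: [0.5739, -0.2252, 0.0499]
orientation: [0.999, -0.035, 0.0, -0.001]
force: [0.2, 4.3, 7.8]
width: 0.0099
gripper_force: 30.9
```

>>> play_rows:
  commands:
    - {"xyz":[0,0.002,0],"turn":[0,0,0],"claw":0.3}
    - {"xyz":[0,0.002,0],"turn":[0,0,0],"claw":0.3}
    - {"xyz":[0,0.002,0.03],"turn":[0,0,0],"claw":0.3}
    - {"xyz":[0,0.002,0.08],"turn":[0,0,0],"claw":0.3}
    - {"xyz":[0,0.002,0.14],"turn":[0,0,0],"claw":0.4}

```text
time_s: 42.78
position: [0.5723, -0.2252, 0.1895]
orientation: [0.999, -0.036, -0.001, -0.0]
force: [1.2, -0.7, -0.2]
width: 0.0341
gripper_force: 0.0
```

>>> play_rows:
  commands:
    - {"xyz":[0,0,0.03],"turn":[0,0,0.018],"claw":0.4}
    - {"xyz":[0,0,0.06],"turn":[0,0,0.018],"claw":0.4}
    - {"xyz":[0,0,0.06],"turn":[0,0,0.018],"claw":0.4}

```text
time_s: 43.15
position: [0.5746, -0.226, 0.2516]
orientation: [1.0, -0.008, 0.002, 0.001]
force: [-0.7, -0.4, -0.4]
width: 0.0347
gripper_force: 0.0
```

```bash
cat > latch.py <<'E'
from m import *
s=manip.read_state();q=R.from_quat(s["orientation"]).as_matrix();print(s["time_s"],s["position"].round(4),np.degrees(np.arctan2(q[1,1],q[0,1])))
for n in("wrist","scene"):
    im,d,P,M=snap(n);Z=P[...,2];save("k_%s.png"%n,im,1.5)
    near=np.hypot(P[...,0]-.636,P[...,1]+.314)<.035
    m=near&(Z>.117)&(Z<.135)
    if m.sum()>10:print(n,"blade",m.sum(),rect(P[m]),np.median(P[m][:,2]))
    m=near&(Z>.099)&(Z<.107)
    if m.sum()>10:print(n,"disc",m.sum(),rect(P[m]))
    b=(im[...,2].astype(int)-im[...,0]>40)&(Z>.088)&(Z<.102)&(P[...,1]<-.2)&(P[...,1]>-.55);print("blue",rect(P[b]))
    m=(Z>.055)&(Z<.072)&(P[...,1]>-.24)&(P[...,1]<-.18)&(P[...,0]>.5)&(P[...,0]<.65)
    if m.sum()>10:print("handle",rect(P[m]),np.median(P[m],0).round(4))
E
python3 latch.py
```

```text
43.15 [ 0.5746 -0.226   0.2516] -90.87867540728521
wrist blade 799 (array([ 636.7, -314.8]), array([10.9, 43. ]), 88.8) 0.12686477808264418
wrist disc 751 (array([ 636.5, -314.6]), array([38.9, 38.5]), 51.3)
blue (array([ 562.6, -367.4]), array([186., 220.]), 85.8)
handle (array([ 573.5, -229.1]), array([ 23.8, 119.4]), 88.7) [ 0.5761 -0.226   0.0648]
scene blade 116 (array([ 635.9, -313.4]), array([12. , 43.1]), 87.7) 0.12790426558568052
scene disc 114 (array([ 640.7, -304.4]), array([30.9, 50.2]), 62.0)
blue (array([ 562.2, -366.1]), array([188.9, 221. ]), 85.9)
handle (array([ 572.9, -230.4]), array([ 24.7, 118.3]), 86.1) [ 0.5733 -0.2228  0.0667]
```

>>> play_rows:
  commands:
    - {"xyz":[0.03,-0.04,0],"turn":[0,0,0],"claw":0.4}
    - {"xyz":[0.062,-0.089,-0.02],"turn":[0,0,0],"claw":0.4}
    - {"xyz":[0.062,-0.089,-0.07],"turn":[0,0,0],"claw":0.4}
    - {"xyz":[0.062,-0.089,-0.09],"turn":[0,0,0],"claw":0.4}
    - {"xyz":[0.062,-0.089,-0.09],"turn":[0,0,0],"claw":0.4}

```text
time_s: 43.88
position: [0.6331, -0.3128, 0.1551]
orientation: [1.0, -0.007, -0.004, -0.002]
force: [0.4, 0.3, 1.2]
width: 0.0341
gripper_force: 0.0
```

>>> play_rows:
  commands:
    - {"xyz":[0,0,0],"turn":[0,0,0],"claw":0.4}
    - {"xyz":[0,0,0],"turn":[0,0,0],"claw":0.4}

```text
time_s: 44.12
position: [0.6362, -0.314, 0.1608]
orientation: [1.0, -0.007, 0.001, 0.001]
force: [-0.1, 0.0, 0.4]
width: 0.0342
gripper_force: 0.0
```

>>> play_rows:
  commands:
    - {"xyz":[0,-0.0005,-0.02],"turn":[0,0,0],"claw":0.4}
    - {"xyz":[0,-0.0005,-0.04],"turn":[0,0,0],"claw":0.4}
    - {"xyz":[0,-0.0005,-0.052],"turn":[0,0,0],"claw":0.4}
    - {"xyz":[0,-0.0005,-0.052],"turn":[0,0,0],"claw":0.4}

```text
time_s: 44.62
position: [0.6344, -0.3137, 0.1054]
orientation: [1.0, -0.007, -0.001, -0.001]
force: [0.1, -0.3, -0.4]
width: 0.0344
gripper_force: 0.0
```

>>> play_rows:
  commands:
    - {"xyz":[0,0,0],"turn":[0,0,0],"claw":0}
    - {"xyz":[0,0,0],"turn":[0,0,0],"claw":0}
    - {"xyz":[0,0,0],"turn":[0,0,0],"claw":0}
  squeeze: 30

```text
time_s: 45.0
position: [0.636, -0.3148, 0.1081]
orientation: [1.0, -0.007, 0.001, 0.001]
force: [0.7, -1.3, -0.5]
width: 0.0089
gripper_force: 34.9
```

>>> play_rows:
  commands:
    - {"xyz":[0,0,0],"turn":[0,0,0.04],"claw":0}
    - {"xyz":[0,0,0],"turn":[0,0,0.08],"claw":0}
    - {"xyz":[0,0,0],"turn":[0,0,0.12],"claw":0}
    - {"xyz":[0,0,0],"turn":[0,0,0.16],"claw":0}
    - {"xyz":[0,0,0],"turn":[0,0,0.2],"claw":0}

```text
time_s: 45.62
position: [0.6359, -0.3146, 0.1081]
orientation: [0.953, 0.304, 0.0, 0.0]
force: [0.7, -1.2, -0.6]
width: 0.009
gripper_force: 35.0
```

Turning well; 36° done, about 41° more plus a little.

>>> play_rows:
  commands:
    - {"xyz":[0,0,0],"turn":[0,0,0.05],"claw":0}
    - {"xyz":[0,0,0],"turn":[0,0,0.1],"claw":0}
    - {"xyz":[0,0,0],"turn":[0,0,0.15],"claw":0}
    - {"xyz":[0,0,0],"turn":[0,0,0.2],"claw":0}
    - {"xyz":[0,0,0],"turn":[0,0,0.235],"claw":0}

```text
time_s: 46.25
position: [0.6357, -0.3145, 0.1081]
orientation: [0.779, 0.627, 0.0, 0.0]
force: [1.1, -0.3, 0.7]
width: 0.0093
gripper_force: 37.0
```

>>> play_rows:
  commands:
    - {"xyz":[0,0,0],"turn":[0,0,0],"claw":0}
    - {"xyz":[0,0,0],"turn":[0,0,0],"claw":0}
    - {"xyz":[0,0,0],"turn":[0,0,0],"claw":0}

```text
time_s: 46.62
position: [0.6356, -0.3145, 0.1081]
orientation: [0.781, 0.625, -0.0, 0.0]
force: [-0.6, 0.0, 5.2]
width: 0.0095
gripper_force: 36.6
```

>>> play_rows:
  commands:
    - {"xyz":[0,0,0],"turn":[0,0,-0.008],"claw":0.4}
    - {"xyz":[0,0,0],"turn":[0,0,-0.008],"claw":0.4}
    - {"xyz":[0,0,0],"turn":[0,0,-0.008],"claw":0.4}
    - {"xyz":[0,0,0.04],"turn":[0,0,-0.008],"claw":0.4}
    - {"xyz":[0,0,0.08],"turn":[0,0,-0.008],"claw":0.4}

```text
time_s: 47.25
position: [0.6351, -0.314, 0.1876]
orientation: [0.788, 0.616, -0.0, -0.001]
force: [1.2, -0.1, 0.5]
width: 0.0341
gripper_force: 0.0
```

>>> play_rows:
  commands:
    - {"xyz":[-0.06,0.0,0.05],"turn":[0,0,0],"claw":0.6}
    - {"xyz":[-0.11,0,0.1],"turn":[0,0,0],"claw":0.6}
    - {"xyz":[-0.16,0,0.15],"turn":[0,0,0],"claw":0.6}
    - {"xyz":[-0.16,0,0.15],"turn":[0,0,0],"claw":0.6}
    - {"xyz":[-0.16,0,0.15],"turn":[0,0,0],"claw":0.6}

```text
time_s: 47.88
position: [0.4749, -0.3152, 0.3397]
orientation: [0.788, 0.615, 0.0, 0.002]
force: [1.1, 0.2, -0.8]
width: 0.0511
gripper_force: 0.0
```

```bash
python3 latch.py
python3 - <<'E'
from m import *
im,d,P,M=snap("scene");Z=P[...,2]
m=(np.hypot(P[...,0]-.54,P[...,1]-.05)<.07)&(Z>.05)&(Z<.075);print("jar",rect(P[m]),np.median(P[m][:,2]))
E
```

```text
47.875 [ 0.4749 -0.3152  0.3397] -14.08611193751006
wrist blade 472 (array([ 636.5, -314.7]), array([43. , 10.5]), 75.7) 0.1267124647839601
wrist disc 408 (array([ 636.1, -312.8]), array([39.2, 37. ]), 15.4)
blue (array([ 563., -367.]), array([184.8, 220.1]), 85.8)
handle (array([ 572.5, -231.6]), array([ 23.9, 120.2]), 85.8) [ 0.5711 -0.2259  0.0647]
scene blade 91 (array([ 636.3, -313. ]), array([44.5,  9.9]), 76.5) 0.12824252345358322
scene disc 143 (array([ 638.3, -313. ]), array([47.7, 52.6]), 50.5)
blue (array([ 561.2, -366.4]), array([188.4, 222.9]), 85.8)
handle (array([ 572.1, -230.8]), array([ 25.9, 118.6]), 84.9) [ 0.5748 -0.223   0.0667]
jar (array([539.6,  50. ]), array([54.5, 55. ]), 73.8) 0.06356471358230431
```

View pics/k_scene.png

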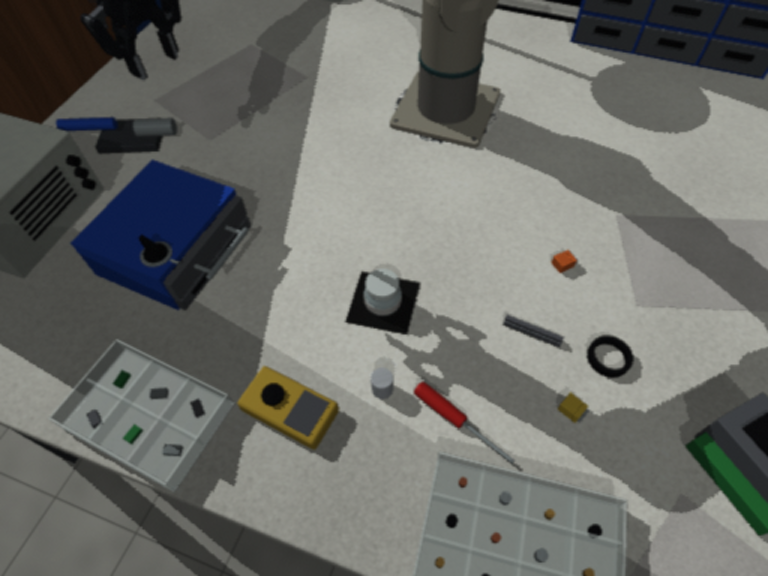

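The drawer is shut, the blade stands at about 80° to the front (1.4 rad, so locked), the jar is upright on the mat at (382,290), and the arm is clear.

```bash
python3 -c "
from bench import manip
print(manip.finish_job())"
```

```text
the job is handed in; nothing more can be done
None
```

The job is handed in, with no verdict reported back: by camera the jar stands upright on the mat, all five relays went into the drawer, the drawer is shut, and the thumb-turn is at its locked stop (about 1.4 rad).

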